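Load the specimen scan stage with unit trays

ROBOT

A 6-joint arm with a two-finger parallel gripper is mounted at the origin on the work surface. World frame = base frame: x ahead of the robot, y to its left, z up, the work surface at z = 0. Lengths are in m, angles in degrees, forces in N, time in s.
With the tool pointing down it reaches from about 0.375 to 0.9 m from the base axis. Payload 3.1 kg.
Tool frame: the origin (TCP) lies at the very end of the fingers, on their centre line; the grasp point (between the pads) lies 19 mm behind it (grip_point_offset is the distance from the TCP to the grasp point, in m); y points along the fingers, x is the direction in which the jaws open and shut, and the axes are right-handed (so a half turn about y gives the same grasp; the last joint's range is limited). The gripper opens to 87 mm and grips with 3 to 60 N. Pads are 19 mm wide; open, the fingers measure 117 mm over their backs; the gripper's body (75 mm by 190 mm) begins 51 mm behind the grasp point.
Start: joints at [61.392, 30.224, 82.088, -0, 67.689, -10.227], TCP at [0.197, 0.593, 0.223] pointing down, gripper open.
Joint ranges: [-176.69, 176.69], [-43.24, 126.21], [12.49, 139.97], [-82, 262], [0, 151.66], [-163.58, 163.58]. Speed limits (degrees/s): [159.86, 159.86, 180, 180, 180, 180].

INTERFACE

Orientations are given as a 3x3 rotation matrix whose columns are the frame's x, y, z axes.
In Python, from rig import * gives the robot as it stands.
- The arm moves only by the tool send_rows, never from a script. Its argument "moves" is text: rows parted by semicolons, each of 5 numbers parted by spaces: the finger opening in mm, from 0 to 87, then the shift along the tool's x, y, z in mm, then the turn about the tool's y in degrees. In form: fingers dx dy dz yaw; .... A call has 1 to 20 rows; each row shifts and turns the commanded pose from where the row before left it, along the tool's axes as they then stand; what a row does not reach is not made up. A row lasts 1/12 s, in which the tool goes at most 41.7 mm and 7.16 degrees, less where a joint would pass 70% of its speed; a pose out of reach is approached as far as the arm can. A call is refused whole if a number of a shift passes 41.7 or a number of a turn 7.16, either way. A call with a gripper value outside its range is refused whole. The fingers move at their own pace and stop on an object; the grip force is fixed at half the most. Time passes only in rows, so rows that do not move let the fingers close. It gives the time, the measured TCP pose, the force and the opening at its end, in the units of the state.
- read_state(): the state, without advancing time (a new reading comes with each control period).
- capture(name): name is "side" or "top"; returns a dict with "image" (384x512x3 uint8, blue, green, red), "z_map" (384x512 float32, m along the optical axis (not along the pixel's ray), 0 where there is no reading), "mtx" (3x3 intrinsics, pixels), "origin" and "rotation" of the camera in the world. Camera axes: x right, y up, looking along -z (the intrinsics and any distortion apply to the point x, -y, -z); pixel columns grow to the right and rows downward; lengths in m; the calibration is good to about 2 mm. A picture is of the moment at which its call begins.
- hand_in(): hands the job in, once; it reports no verdict.
Trained networks look in a picture, given as the dict that the camera call returned (one of the last four; its "shot" number tells which), for a name from the list of things; names that differ only in an ending like _2 or _b are one class to them, and where a whole thing is asked for, a point or a joint stands for the part that bears it (a point fixed in the world has none). Each returns a list of dicts, best first, with "p" (0 to 1); they miss things now and then, are a little off and sometimes report something else, mostly with a low value. They report only what shows in the picture. A call takes as long as a camera call. They do not tell look-alikes from the thing itself.
- search_frame(picture, name): "bbox" ([left, top, right, bottom] in pixels, round what is visible of it).
- masks_of(picture, name): "region" (384x512 bool, what is visible of it) and "bbox" ([left, top, right, bottom] in pixels, round what is visible of it).
- mark_of(picture, name): "pixel" ([row, column] in pixels: a listed point, or the origin of a listed thing).
The state is a dict: "time_s": time; "joint_positions": joint angles; "qvel": joint speeds; "tau": joint torques, N m; "position": TCP position; "tcp_rot": TCP orientation; "force": force on the tool from outside, world axes, zero at the start; "moment": the same for the moment, N m; "opening": opening from 0.0 (shut) to 1.0 (fully open).
Only numpy, scipy, OpenCV 4.12 (cv2) and the standard library are available. Lean on these libraries where they do the work, as an engineer would, in place of code of your own. Each camera call takes 0.05 s, during which the arm holds its last target. There are 200 camera calls.

TASK

Get the resin-cast beetles ready for scanning: turn the scan stage's hand crank to bring its carriage fully out, then for each beetle block lift one white tray straight off the nested stack, stand it flat in a bay of the carriage and stand the block upright in it, one block to a tray. When every block is loaded, crank the carriage fully home under the hood; leave the trays you do not need nested on their plinth, and do not disturb the other things on the table.

Things in the scene. Friction and masses are not known exactly. Their poses are not given: they have to be found in the camera images.
- carriage (a joint): carriage of the scan stage: 0 = fully out in front of the hood (front stop, where it is loaded), 0.18 m = fully home under the hood (rear stop). It slides along the +x axis of deck. The crank drives it: 0.18 m in 2.5 turns (0.01146 m per rad)
- crank (a joint): hand crank of the scan stage, rad, 0 to 15.71 (2.5 turns): 0 = carriage fully out, 15.71 = carriage home. The value grows clockwise seen from above. It stops at both ends, stays where it is left and takes about 2 to 4 N at the knob
- crank_axis (a point): point on the crank's upright axis, at the level of the middle of its knob (89.5 mm above the table); the knob's axis stands 45 mm from it along the +x axis of this point, which turns with the crank
- knob_mid (a point): middle of the crank's upright round black knob, 20 mm across and 45 mm high (from 67 to 112 mm above the table), free to spin on its pin; the steel crank arm lies just under it
- deck (a point): centre of the black carriage deck, on its upper face (26 mm above the table). x points under the hood, y to the left along the deck. The deck is 98 mm (x) by 310 mm (y) with 4 mm thick, 6 mm high ribs round it and between its three bays.
- hood (a point): middle of the lower front edge of the fixed hood's front bar, 110 mm above the table, 90 mm beyond the deck's centre when the carriage is fully out; x points in under the hood. The hood is open on top between two bars 22 mm high, its cheeks stand 166 to 178 mm either side; a lens barrel on the rear bar rises to 184 mm
- stack (a point): centre of the upper face of the fixed wooden plinth on which the nested trays stand (96 x 72 mm, 12 mm high). A tray like the others is screwed down on it and always stays; the three loose trays are nested in that one. Its x axis runs along the trays' long side
- bay1 (a point): centre of the floor of bay 1 of the carriage deck (right-hand bay seen from the robot, about 90 mm in x by 97 mm in y), axes as deck; a tray stands here with its long side along y
- bay2 (a point): centre of the floor of bay 2 of the carriage deck (middle bay seen from the robot, about 90 mm in x by 97 mm in y), axes as deck; a tray stands here with its long side along y
- bay3 (a point): centre of the floor of bay 3 of the carriage deck (left-hand bay seen from the robot, about 90 mm in x by 97 mm in y), axes as deck; a tray stands here with its long side along y
- tray1_mid (a point): centre of white plastic unit tray 1 (counted up the stack), half-way up; x = its long side, z = up out of its mouth. Open tapered tray, 36 mm high, 90 x 66 mm outside at the rim, 77 x 53 mm at the foot, walls and floor 4 mm thick (inside at the floor about 69 x 45 mm), 70 g. Nested trays wedge, each 22 mm above the one below (the free height of the top one); pressed down, the next may come along
- tray2_mid (a point): centre of white plastic unit tray 2 (counted up the stack), half-way up; x = its long side, z = up out of its mouth. Open tapered tray, 36 mm high, 90 x 66 mm outside at the rim, 77 x 53 mm at the foot, walls and floor 4 mm thick (inside at the floor about 69 x 45 mm), 70 g. Nested trays wedge, each 22 mm above the one below (the free height of the top one); pressed down, the next may come along
- tray3_mid (a point): centre of white plastic unit tray 3 (counted up the stack), half-way up; x = its long side, z = up out of its mouth. Open tapered tray, 36 mm high, 90 x 66 mm outside at the rim, 77 x 53 mm at the foot, walls and floor 4 mm thick (inside at the floor about 69 x 45 mm), 70 g. Nested trays wedge, each 22 mm above the one below (the free height of the top one); pressed down, the next may come along
- block1_mid (a point): centre of a beetle cast in a clear resin block on a white base, half-way up; 60 (x) x 36 (y) x 50 mm high (z), 130 g, z up. May be absent. Standing in a tray its centre is 29 mm above the tray's underside and its top stands 18 mm above the tray's rim
- block2_mid (a point): centre of a beetle cast in a clear resin block on a white base, half-way up; 60 (x) x 36 (y) x 50 mm high (z), 130 g, z up. May be absent. Standing in a tray its centre is 29 mm above the tray's underside and its top stands 18 mm above the tray's rim
- block3_mid (a point): centre of a beetle cast in a clear resin block on a white base, half-way up; 60 (x) x 36 (y) x 50 mm high (z), 130 g, z up. May be absent. Standing in a tray its centre is 29 mm above the tray's underside and its top stands 18 mm above the tray's rim
- bottle: bystander, not to be disturbed: amber glass bottle, 60 mm across, 150 mm high; origin at its foot
- pot: bystander, not to be disturbed: white ceramic beaker, 70 mm across, 85 mm high; origin at its foot
- loupe: bystander, not to be disturbed: black stand magnifier, 52 mm across, 52 mm high; origin at its foot
- pinbox: bystander, not to be disturbed: cardboard pin box 90 x 60 x 30 mm; origin under its centre
- weight: bystander, not to be disturbed: brass paper weight, 44 mm across, 30 mm high; origin at its foot
- jar: bystander, not to be disturbed: glass jar with lid, 64 mm across, 80 mm high; origin at its foot
- brush: bystander, not to be disturbed: dusting brush, 170 mm long, lying down; origin under its middle
Mind the look-alikes: they are no part of the job. What is shaped like the part that bears block1_mid but red is not meant.

How it is judged (in metres and radians):
On the way, in this order (a step that is already met when the one before it is completed fails the run):
1. the carriage is wound fully out (value of joint carriage below 0.008 m), for 0.2 s.
2. with the carriage out in front of the hood, every block present stands in a tray of its own on the carriage (((horizontal distance between block1_mid and tray1_mid below 0.016 m and z of block1_mid in the frame of tray1_mid between 0.004 and 0.016 m and angle between block1_mid's own z axis and vertical below 0.15 rad and x of tray1_mid in the frame of deck between -0.025 and 0.025 m and z of tray1_mid in the frame of deck between 0.012 and 0.024 m and angle between tray1_mid's own z axis and vertical below 0.12 rad) or (horizontal distance between block1_mid and tray2_mid below 0.016 m and z of block1_mid in the frame of tray2_mid between 0.004 and 0.016 m and angle between block1_mid's own z axis and vertical below 0.15 rad and x of tray2_mid in the frame of deck between -0.025 and 0.025 m and z of tray2_mid in the frame of deck between 0.012 and 0.024 m and angle between tray2_mid's own z axis and vertical below 0.12 rad) or (horizontal distance between block1_mid and tray3_mid below 0.016 m and z of block1_mid in the frame of tray3_mid between 0.004 and 0.016 m and angle between block1_mid's own z axis and vertical below 0.15 rad and x of tray3_mid in the frame of deck between -0.025 and 0.025 m and z of tray3_mid in the frame of deck between 0.012 and 0.024 m and angle between tray3_mid's own z axis and vertical below 0.12 rad)) and ((horizontal distance between block2_mid and tray1_mid below 0.016 m and z of block2_mid in the frame of tray1_mid between 0.004 and 0.016 m and angle between block2_mid's own z axis and vertical below 0.15 rad and x of tray1_mid in the frame of deck between -0.025 and 0.025 m and z of tray1_mid in the frame of deck between 0.012 and 0.024 m and angle between tray1_mid's own z axis and vertical below 0.12 rad) or (horizontal distance between block2_mid and tray2_mid below 0.016 m and z of block2_mid in the frame of tray2_mid between 0.004 and 0.016 m and angle between block2_mid's own z axis and vertical below 0.15 rad and x of tray2_mid in the frame of deck between -0.025 and 0.025 m and z of tray2_mid in the frame of deck between 0.012 and 0.024 m and angle between tray2_mid's own z axis and vertical below 0.12 rad) or (horizontal distance between block2_mid and tray3_mid below 0.016 m and z of block2_mid in the frame of tray3_mid between 0.004 and 0.016 m and angle between block2_mid's own z axis and vertical below 0.15 rad and x of tray3_mid in the frame of deck between -0.025 and 0.025 m and z of tray3_mid in the frame of deck between 0.012 and 0.024 m and angle between tray3_mid's own z axis and vertical below 0.12 rad)) and ((horizontal distance between block3_mid and tray1_mid below 0.016 m and z of block3_mid in the frame of tray1_mid between 0.004 and 0.016 m and angle between block3_mid's own z axis and vertical below 0.15 rad and x of tray1_mid in the frame of deck between -0.025 and 0.025 m and z of tray1_mid in the frame of deck between 0.012 and 0.024 m and angle between tray1_mid's own z axis and vertical below 0.12 rad) or (horizontal distance between block3_mid and tray2_mid below 0.016 m and z of block3_mid in the frame of tray2_mid between 0.004 and 0.016 m and angle between block3_mid's own z axis and vertical below 0.15 rad and x of tray2_mid in the frame of deck between -0.025 and 0.025 m and z of tray2_mid in the frame of deck between 0.012 and 0.024 m and angle between tray2_mid's own z axis and vertical below 0.12 rad) or (horizontal distance between block3_mid and tray3_mid below 0.016 m and z of block3_mid in the frame of tray3_mid between 0.004 and 0.016 m and angle between block3_mid's own z axis and vertical below 0.15 rad and x of tray3_mid in the frame of deck between -0.025 and 0.025 m and z of tray3_mid in the frame of deck between 0.012 and 0.024 m and angle between tray3_mid's own z axis and vertical below 0.12 rad)) and value of joint carriage below 0.03 m), for 0.2 s.
At the end, for the whole second after the job is handed in: Carriage home (joint over 0.172 m); every block present upright (0.15 rad) in a tray of its own (within 16 mm of its centre) that stands flat (0.12 rad) on the deck (within 25 mm of its middle line); all other trays upright on the plinth, within 12 mm of its centre; all at rest (((horizontal distance between block1_mid and tray1_mid below 0.016 m and z of block1_mid in the frame of tray1_mid between 0.004 and 0.016 m and angle between block1_mid's own z axis and vertical below 0.15 rad and x of tray1_mid in the frame of deck between -0.025 and 0.025 m and z of tray1_mid in the frame of deck between 0.012 and 0.024 m and angle between tray1_mid's own z axis and vertical below 0.12 rad) or (horizontal distance between block1_mid and tray2_mid below 0.016 m and z of block1_mid in the frame of tray2_mid between 0.004 and 0.016 m and angle between block1_mid's own z axis and vertical below 0.15 rad and x of tray2_mid in the frame of deck between -0.025 and 0.025 m and z of tray2_mid in the frame of deck between 0.012 and 0.024 m and angle between tray2_mid's own z axis and vertical below 0.12 rad) or (horizontal distance between block1_mid and tray3_mid below 0.016 m and z of block1_mid in the frame of tray3_mid between 0.004 and 0.016 m and angle between block1_mid's own z axis and vertical below 0.15 rad and x of tray3_mid in the frame of deck between -0.025 and 0.025 m and z of tray3_mid in the frame of deck between 0.012 and 0.024 m and angle between tray3_mid's own z axis and vertical below 0.12 rad)) and ((horizontal distance between block2_mid and tray1_mid below 0.016 m and z of block2_mid in the frame of tray1_mid between 0.004 and 0.016 m and angle between block2_mid's own z axis and vertical below 0.15 rad and x of tray1_mid in the frame of deck between -0.025 and 0.025 m and z of tray1_mid in the frame of deck between 0.012 and 0.024 m and angle between tray1_mid's own z axis and vertical below 0.12 rad) or (horizontal distance between block2_mid and tray2_mid below 0.016 m and z of block2_mid in the frame of tray2_mid between 0.004 and 0.016 m and angle between block2_mid's own z axis and vertical below 0.15 rad and x of tray2_mid in the frame of deck between -0.025 and 0.025 m and z of tray2_mid in the frame of deck between 0.012 and 0.024 m and angle between tray2_mid's own z axis and vertical below 0.12 rad) or (horizontal distance between block2_mid and tray3_mid below 0.016 m and z of block2_mid in the frame of tray3_mid between 0.004 and 0.016 m and angle between block2_mid's own z axis and vertical below 0.15 rad and x of tray3_mid in the frame of deck between -0.025 and 0.025 m and z of tray3_mid in the frame of deck between 0.012 and 0.024 m and angle between tray3_mid's own z axis and vertical below 0.12 rad)) and ((horizontal distance between block3_mid and tray1_mid below 0.016 m and z of block3_mid in the frame of tray1_mid between 0.004 and 0.016 m and angle between block3_mid's own z axis and vertical below 0.15 rad and x of tray1_mid in the frame of deck between -0.025 and 0.025 m and z of tray1_mid in the frame of deck between 0.012 and 0.024 m and angle between tray1_mid's own z axis and vertical below 0.12 rad) or (horizontal distance between block3_mid and tray2_mid below 0.016 m and z of block3_mid in the frame of tray2_mid between 0.004 and 0.016 m and angle between block3_mid's own z axis and vertical below 0.15 rad and x of tray2_mid in the frame of deck between -0.025 and 0.025 m and z of tray2_mid in the frame of deck between 0.012 and 0.024 m and angle between tray2_mid's own z axis and vertical below 0.12 rad) or (horizontal distance between block3_mid and tray3_mid below 0.016 m and z of block3_mid in the frame of tray3_mid between 0.004 and 0.016 m and angle between block3_mid's own z axis and vertical below 0.15 rad and x of tray3_mid in the frame of deck between -0.025 and 0.025 m and z of tray3_mid in the frame of deck between 0.012 and 0.024 m and angle between tray3_mid's own z axis and vertical below 0.12 rad)) and ((x of tray1_mid in the frame of deck between -0.025 and 0.025 m and z of tray1_mid in the frame of deck between 0.012 and 0.024 m and angle between tray1_mid's own z axis and vertical below 0.12 rad and (horizontal distance between tray1_mid and block1_mid below 0.025 m or horizontal distance between tray1_mid and block2_mid below 0.025 m or horizontal distance between tray1_mid and block3_mid below 0.025 m)) or (horizontal distance between tray1_mid and stack below 0.012 m and angle between tray1_mid's own z axis and vertical below 0.12 rad)) and ((x of tray2_mid in the frame of deck between -0.025 and 0.025 m and z of tray2_mid in the frame of deck between 0.012 and 0.024 m and angle between tray2_mid's own z axis and vertical below 0.12 rad and (horizontal distance between tray2_mid and block1_mid below 0.025 m or horizontal distance between tray2_mid and block2_mid below 0.025 m or horizontal distance between tray2_mid and block3_mid below 0.025 m)) or (horizontal distance between tray2_mid and stack below 0.012 m and angle between tray2_mid's own z axis and vertical below 0.12 rad)) and ((x of tray3_mid in the frame of deck between -0.025 and 0.025 m and z of tray3_mid in the frame of deck between 0.012 and 0.024 m and angle between tray3_mid's own z axis and vertical below 0.12 rad and (horizontal distance between tray3_mid and block1_mid below 0.025 m or horizontal distance between tray3_mid and block2_mid below 0.025 m or horizontal distance between tray3_mid and block3_mid below 0.025 m)) or (horizontal distance between tray3_mid and stack below 0.012 m and angle between tray3_mid's own z axis and vertical below 0.12 rad)) and value of joint carriage above 0.172 m and velocity of joint carriage below 0.01 m/s and linear speed of each of block1, block2, block3 below 0.03 m/s); the robot touches nothing.
It fails at once if a bystander is moved more than 30 mm (distance of any of bottle, pot, loupe, pinbox, weight, jar, brush from where it was at the start of the episode above 0.03 m).
Of block1, block2, block3 only 2 to 3 are there at a start; the rules pass over those that are not, and their reading is None.
At some moment in a run one of block1, block2, block3 may be knocked a few centimetres aside while the robot is not near it.
It also fails if it takes over 210 s, if anything falls off the work surface, if the arm or the gripper's body presses on something with over 40 N, if the wrist force passes 120 N, or if a joint passes its speed limit or range.

## Working session

There is one attempt and no reset: what is moved stays moved. The work goes in short steps, Python scripts to look and compute and a tool call to move; the robot and the scene stay as the last step left them, time stands still between calls to the robot, and variables do not carry over. Pictures are saved under pics/ and viewed, about 12 in all and at most 16, crops included, and the job is handed in when it is done.

Besides the shell and the picture viewer there is one more tool, called after ">>>" as name(argument=value, ...) on one line, values as JSON. send_rows: Moves the arm, as the interface text tells. Its arguments: {"type":"object","properties":{"moves":{"type":"string"}},"required":["moves"]}

```bash
ls; mkdir -p pics
python3 - <<'E'
from rig import *
import cv2,numpy as np
s=read_state(); print({k:np.round(v,3).tolist() for k,v in s.items()})
for n in ("top","side"):
    c=capture(n); cv2.imwrite(f"pics/{n}0.png",cv2.resize(c["image"],None,fx=1.5,fy=1.5)); print(n,c["mtx"].tolist(),c["origin"],c["rotation"].tolist(),c.keys())
E
```

```text
pics
{'time_s': 0.0, 'joint_positions': [61.392, 30.279, 82.159, 0.0, 67.688, -10.227], 'qvel': [0.021, -0.027, 0.113, -0.057, -0.017, -0.01], 'tau': [-0.002, -44.005, -17.659, 0.063, 0.058, -0.0], 'position': [0.197, 0.592, 0.222], 'tcp_rot': [[0.315, -0.001, -0.949], [0.949, -0.002, 0.315], [-0.002, -1.0, 0.0]], 'force': [0.692, -0.169, -0.724], 'moment': [0.023, -0.002, -0.012], 'opening': 1.004}
top [[379.82190320240994, 0.0, 253.35221373564607], [0.0, 379.82190320240994, 193.25522768787803], [0.0, 0.0, 1.0]] [ 0.29187948 -0.01536507  1.32222049] [[-0.019400299405806475, 0.9837409286077146, -0.17854247047970642], [-0.9997943456842665, -0.020143206680765642, -0.002348949208776775], [-0.005907175360061636, 0.17846018213217124, 0.9839294022807826]] dict_keys(['image', 'z_map', 'mtx', 'origin', 'rotation', 'shot'])
side [[394.8391042166913, 0.0, 262.96147765722986], [0.0, 394.8391042166913, 198.21243652384362], [0.0, 0.0, 1.0]] [-0.15099023 -0.62308756  0.74621406] [[0.6897872893941565, 0.41617305176538905, -0.5924470325476747], [-0.723935036548711, 0.4083953040080394, -0.5559958080070367], [0.010562113778916459, 0.8124120054802638, 0.5829881431933734]] dict_keys(['image', 'z_map', 'mtx', 'origin', 'rotation', 'shot'])
```

View pics/top0.png

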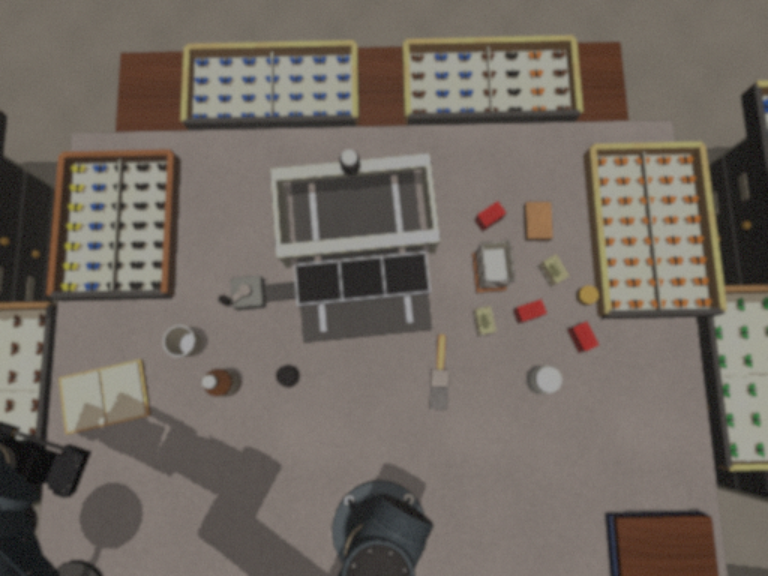

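View pics/side0.png

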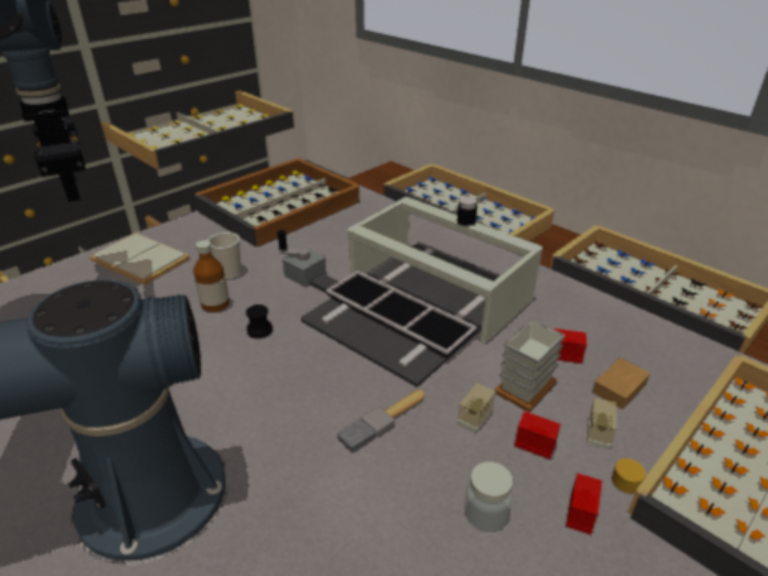

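Top view (1.5x pixels): the carriage is part-way out at (361,277), the crank at (245,292) with its black knob at (225,299), and the tray stack at (495,265). There are two clear blocks with a beetle, at (485,320) and (555,270). The red look-alikes are at (491,215), (531,311) and (585,336), and they are not wanted. Next I'll measure.

```bash
cat > h.py <<'E'
from rig import *
import cv2,numpy as np
np.set_printoptions(precision=4,suppress=True)
def ray(c,px,py,):
    K=c["mtx"]; d=np.array([(px-K[0,2])/K[0,0],-(py-K[1,2])/K[1,1],-1.0]); return np.array(c["rotation"])@d
def atz(c,px,py,z):
    o=np.array(c["origin"]); r=ray(c,px,py); return o+r*(z-o[2])/r[2]
def cloud(c,mask=None):
    K=c["mtx"]; v,u=np.nonzero((c["z_map"]>0)&(mask if mask is not None else True)); z=c["z_map"][v,u]
    P=np.stack([(u-K[0,2])/K[0,0]*z,-(v-K[1,2])/K[1,1]*z,-z],1)
    return P@np.array(c["rotation"]).T+np.array(c["origin"])
def tri(A,pa,B,pb):
    M=[];b=[]
    for c,p in((A,pa),(B,pb)):
        r=ray(c,p[1],p[0]); r/=np.linalg.norm(r); Q=np.eye(3)-np.outer(r,r); M.append(Q); b.append(Q@np.array(c["origin"]))
    return np.linalg.lstsq(np.vstack(M),np.hstack(b),rcond=None)[0]
def proj(c,P):
    q=np.array(c["rotation"]).T@(np.array(P)-np.array(c["origin"])); K=c["mtx"]; return K[0,0]*q[0]/-q[2]+K[0,2], -K[1,1]*q[1]/-q[2]+K[1,2]
E
python3 - <<'E'
from h import *
T=capture("top")
S=capture("side")
zs=dict(knob_mid=.0895,crank_axis=.0895,deck=.026,hood=.11,stack=.012,tray3_mid=.012+66+.018,block1_mid=.025,bay1=.026,bay2=.026,bay3=.026,tray1_mid=.052,tray2_mid=.074)
zs['tray3_mid']=.012+.066+.018
for n,z in zs.items():
    for c,l in((T,'T'),(S,'S')):
        for m in mark_of(c,n)[:4]:
            r,q=m["pixel"]; print(n,l,round(m["p"],2),np.round([r,q],1),atz(c,q,r,z))
for n in("block1_mid",):
    for c,l in((T,'T'),(S,'S')):
        for m in masks_of(c,n)[:7]:
            P=cloud(c,m["region"]); P=P[P[:,2]>.04] if len(P) else P
            rect=cv2.minAreaRect((P[:,:2]*1000).astype(np.float32)) if len(P)>5 else None
            print(n,l,round(m["p"],2),m["bbox"],len(P),np.median(P,0) if len(P) else '',rect)
for n in["bottle","pot","loupe","pinbox","weight","jar","brush"]:
    for m in mark_of(T,n)[:1]: r,q=m["pixel"];print(n,round(m["p"],2),atz(T,q,r,0))
cr=T["image"][120:250,140:420];cv2.imwrite("pics/crop1.png",cv2.resize(cr,None,fx=2.85,fy=2.85,interpolation=cv2.INTER_CUBIC))
cr=S["image"][200:370,280:440];cv2.imwrite("pics/crop2.png",cv2.resize(cr,None,fx=3.5,fy=3.5,interpolation=cv2.INTER_CUBIC))
E
```

```text
knob_mid T 0.5 [180.5 325. ] [ 0.5537 -0.2507  0.0895]
knob_mid T 0.43 [200.7 150.2] [0.4976 0.3276 0.0895]
knob_mid S 0.43 [163.2 185.3] [0.481  0.3173 0.0895]
knob_mid S 0.37 [206.  266.8] [ 0.497  -0.03    0.0895]
crank_axis T 0.65 [193.2 160.3] [0.522  0.2949 0.0895]
crank_axis S 0.54 [161.7 202.2] [0.5254 0.2859 0.0895]
deck T 0.83 [188.9 240.9] [0.5434 0.0307 0.026 ]
deck T 0.52 [193.1 162. ] [0.5341 0.305  0.026 ]
deck T 0.26 [175.9 327.9] [ 0.5834 -0.2738  0.026 ]
deck S 0.67 [204.9 267.6] [0.5655 0.0295 0.026 ]
hood T 0.73 [169.9 240.3] [0.5906 0.0288 0.11  ]
hood T 0.3 [215.3 316.4] [ 0.4359 -0.2132  0.11  ]
hood S 0.83 [176.  272.8] [0.599  0.0415 0.11  ]
hood S 0.7 [205.  268.3] [ 0.4829 -0.0483  0.11  ]
hood S 0.57 [160.9 205.8] [0.5155 0.2533 0.11  ]
stack T 0.47 [180.1 326.5] [ 0.5715 -0.2709  0.012 ]
stack S 0.67 [254.  353.5] [ 0.5795 -0.2722  0.012 ]
tray3_mid T 0.82 [177.  327.1] [ 0.564 -0.257  0.096]
tray3_mid S 0.78 [228. 354.] [ 0.5785 -0.2601  0.096 ]
tray3_mid S 0.61 [219.1 173.3] [0.2772 0.1    0.096 ]
block1_mid T 0.78 [145.5 327.2] [ 0.6941 -0.2776  0.025 
[... 3271 characters left out ...]
5, 60.10111999511719), 17.607524871826172)
block1_mid S 0.62 [392.6, 268.8, 411.9, 300.2] 322 [ 0.5587 -0.4162  0.048 ] ((562.1871337890625, -414.60931396484375), (62.6490592956543, 36.266658782958984), 26.261249542236328)
block1_mid S 0.31 [214.5, 181.7, 318.1, 241.1] 0  None
block1_mid S 0.16 [332.3, 244.2, 372.7, 274.0] 119 [ 0.5285 -0.295   0.046 ] ((566.8429565429688, -270.4211730957031), (89.15242004394531, 64.83743286132812), 1.40627920627594)
bottle 0.71 [0.3233 0.3377 0.    ]
pot 0.82 [0.4154 0.4372 0.    ]
loupe 0.76 [0.3373 0.2018 0.    ]
pinbox 0.56 [0.4144 0.4215 0.    ]
weight 0.73 [ 0.5104 -0.4897  0.    ]
jar 0.62 [ 0.3081 -0.3714  0.    ]
brush 0.56 [ 0.3527 -0.1443  0.    ]
```

View pics/crop2.png

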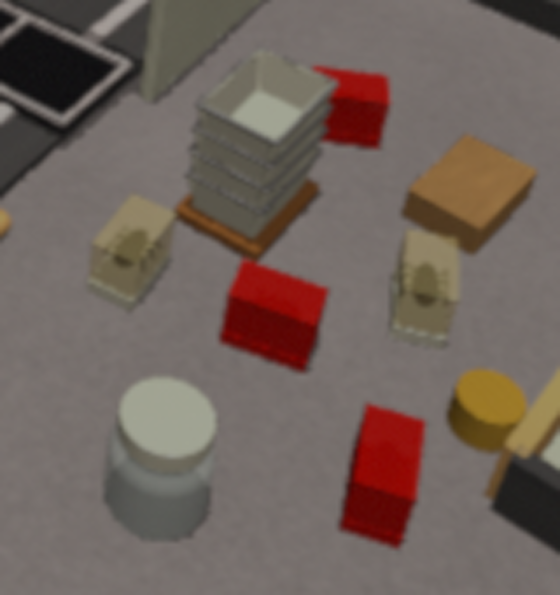

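The crop shows the two clear beetle blocks at crop pixels (130,250) and (427,285), both upright. The three red copies are at (355,105), (275,315) and (383,475), and there are four nested trays including the fixed one. Next come precise fits from the depth data.

```bash
cat >> h.py <<'E'
def rectfit(P):
    "robust min-area rect -> centre, long, short, long-axis angle deg (world, -90..90)"
    (cx,cy),(w,h),a=cv2.minAreaRect((P[:,:2]*1000).astype(np.float32))
    if w<h: w,h,a=h,w,a+90
    a=(a+90)%180-90
    return np.round([cx,cy,w,h,a],1)
def sel(P,x0,x1,y0,y1,z0,z1):
    return P[(P[:,0]>x0)&(P[:,0]<x1)&(P[:,1]>y0)&(P[:,1]<y1)&(P[:,2]>z0)&(P[:,2]<z1)]
E
python3 - <<'E'
from h import *
T=capture("top"); S=capture("side")
for l,c in(("T",T),("S",S)):
    P=cloud(c)
    print(l,"table z",np.median(sel(P,.4,.45,-.1,.1,-.02,.02)[:,2]))
    for n,b in dict(A=(.38,.475,-.315,-.215,.042,.056),B=(.51,.62,-.465,-.365,.042,.056),stack=(.49,.66,-.34,-.2,.108,.122),knob=(.44,.6,.22,.38,.108,.118),hoodbars=(.55,.85,-.2,.26,.126,.138),loupe=(.28,.4,.15,.25,.04,.06)).items():
        Q=sel(P,*b); print(l,n,len(Q),np.median(Q,0) if len(Q) else '',rectfit(Q) if len(Q)>5 else '')
    # red check: colour of A,B
from itertools import product
for p in ((.43,-.265,.025),(.565,-.415,.025)):
    for c in(T,S):
        u,v=map(int,proj(c,p)); print(p,c["image"][v-2:v+3,u-2:u+3].mean((0,1)))
for n in ("carriage","crank"):
  for l,c in(("T",T),("S",S)):
    for m in masks_of(c,n)[:2]:
        Q=cloud(c,m["region"]); print(n,l,round(m["p"],2),m["bbox"],len(Q),np.median(Q,0)); 
        if n=="carriage":
            Q=Q[(Q[:,2]>.015)&(Q[:,2]<.045)]; print(rectfit(Q), np.percentile(Q[:,2],[5,50,95]))
        else: Q=Q[Q[:,2]>.1]; print(Q.mean(0) if len(Q) else '', Q.min(0),Q.max(0))
E
```

```text
T table z 0.005034453724138244
T A 183 [ 0.447  -0.2476  0.0486] [ 448.8 -248.3   57.4   36.6    8.7]
T B 192 [ 0.5644 -0.4135  0.0486] [ 564.7 -414.1   59.7   37.4   27.6]
T stack 140 [ 0.5706 -0.2769  0.1119] [ 569.7 -269.3   90.5   66.3    3.8]
T knob 25 [0.4994 0.3285 0.1115] [498.4 328.9  17.2  16.1  41.6]
T hoodbars 2061 [0.6596 0.0383 0.1306] [698.9  41.4 356.1 207.5 -85.6]
T loupe 139 [0.3357 0.2016 0.0506] [335.8 201.4  40.   39.6  89.5]
S table z 0.005024186708128819
S A 274 [ 0.4437 -0.2491  0.0485] [ 446.9 -247.9   58.6   36.1    7.5]
S B 315 [ 0.5602 -0.4154  0.0482] [ 562.2 -414.7   63.7   36.8   26.1]
S stack 196 [ 0.5686 -0.2641  0.112 ] [ 568.1 -268.4   93.6   65.8    2.4]
S knob 18 [0.4977 0.3262 0.1109] [497.2 329.   16.7  16.2 -39.1]
S hoodbars 1458 [0.6344 0.0112 0.1301] [697.9  42.  358.9 209.1 -85.4]
S loupe 135 [0.3323 0.1986 0.0507] [334.4 201.3  43.2  41.8   1.2]
(0.43, -0.265, 0.025) [109.8  137.08 140.84]
(0.43, -0.265, 0.025) [ 72.48  95.92 105.36]
(0.565, -0.415, 0.025) [ 78.56 104.56 106.88]
(0.565, -0.415, 0.025) [ 59.88  91.72 102.4 ]
carriage T 0.85 
[... 434 characters left out ...]
3202 0.0662]Traceback (most recent call last):
  File "<stdin>", line 18, in <module>
    return _quantile_unchecked(
        a, q, axis, out, overwrite_input, method, keepdims, weights)
    return _ureduce(a,
                    func=_quantile_ureduce_func,
    ...<5 lines>...
                    overwrite_input=overwrite_input,
                    method=method)
    r = func(a, **kwargs)
    result = _quantile(arr,
                       quantiles=q,
    ...<2 lines>...
                       out=out,
                       weights=wgt)
    slices_having_nans = np.isnan(arr[-1, ...])
                                  ~~~^^^^^^^^^
IndexError: index -1 is out of bounds for axis 0 with size 0
```

View pics/crop1.png

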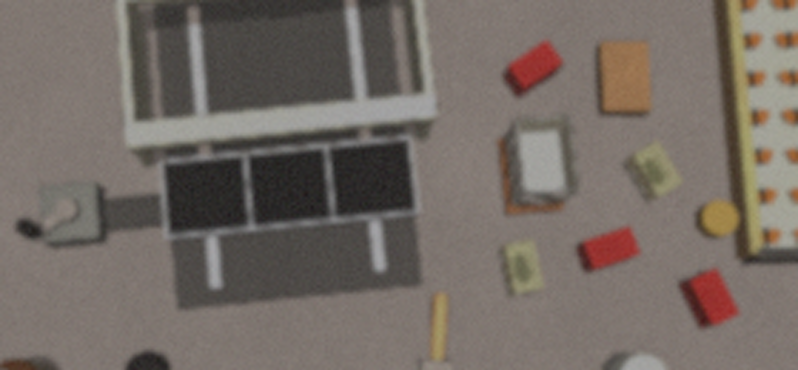

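The close crop confirms the choice of two clear blocks, at crop pixels (522,266) and (654,168). The stage is turned about 4.5°, and the carriage is about 52 mm in. I'll go to the knob first.

>>> send_rows(moves="45 0 0 0 -6.1; 45 0 0 0 -6.1; 45 0 0 0 -6.2; 45 -26.3 0 -30.1 0; 45 -26.3 0 -30.1 0; 45 -26.3 0 -30.1 0; 45 -26.3 0 -30.1 0; 45 -26.3 0 -30.1 0; 45 -26.3 0 -30.1 0; 45 -26.3 0 -30.1 0; 45 -26.3 0 -30.1 0; 45 -26.3 0 -30.1 0; 45 -26.3 0 -30.1 0; 45 0 0 0 0; 45 0 0 0 0")

```text
time_s: 3.3
position: [0.5001, 0.3285, 0.2225]
tcp_rot: [[0.004, 0.0, -1.0], [1.0, 0.0, 0.004], [0.0, -1.0, -0.0]]
force: [-0.4, -0.6, -0.1]
opening: 0.516
```

>>> send_rows(moves="45 0 30 2 0; 45 0 40 0 0; 45 0 40 0 0; 45 0 26 0 0; 45 0 10 0 0; 45 0 0 0 0; 0 0 0 0 0; 0 0 0 0 0; 0 0 0 0 0; 0 0 0 0 0; 0 0 0 0 0; 0 0 0 0 0")

```text
time_s: 4.3
position: [0.4969, 0.33, 0.078]
tcp_rot: [[-0.001, 0.002, -1.0], [1.0, -0.0, -0.001], [-0.0, -1.0, -0.002]]
force: [-0.4, -2.4, 6.3]
opening: 0.222
```

```bash
cat > arc.py <<'E'
import sys,numpy as np
# usage: a0 step n [r]: rows of dx dz (tool x=+y, tool z=-x)
a0,st,n=map(float,sys.argv[1:4]); r=float(sys.argv[4]) if len(sys.argv)>4 else 45
a=np.radians(a0+st*np.arange(int(n)+1)); x=r*np.cos(a); y=r*np.sin(a)
print("; ".join(f"0 {dy:.1f} 0 {-dx:.1f} 0" for dx,dy in zip(np.diff(x.round(1)),np.diff(y.round(1)))))
E
python3 arc.py 123.5 10 30
```

```text
0 -4.9 0 6.2 0; 0 -5.8 0 5.2 0; 0 -6.7 0 4.1 0; 0 -7.3 0 2.8 0; 0 -7.7 0 1.6 0; 0 -7.8 0 0.2 0; 0 -7.8 0 -1.1 0; 0 -7.4 0 -2.5 0; 0 -6.9 0 -3.8 0; 0 -6.2 0 -4.9 0; 0 -5.2 0 -5.8 0; 0 -4.1 0 -6.7 0; 0 -2.8 0 -7.3 0; 0 -1.6 0 -7.7 0; 0 -0.2 0 -7.8 0; 0 1.1 0 -7.8 0; 0 2.5 0 -7.4 0; 0 3.8 0 -6.9 0; 0 4.9 0 -6.2 0; 0 5.8 0 -5.2 0; 0 6.7 0 -4.1 0; 0 7.3 0 -2.8 0; 0 7.7 0 -1.6 0; 0 7.8 0 -0.2 0; 0 7.8 0 1.1 0; 0 7.4 0 2.5 0; 0 6.9 0 3.8 0; 0 6.2 0 4.9 0; 0 5.2 0 5.8 0; 0 4.1 0 6.7 0
```

First 60°, then check the force.

>>> send_rows(moves="0 -4.9 0 6.2 0; 0 -5.8 0 5.2 0; 0 -6.7 0 4.1 0; 0 -7.3 0 2.8 0; 0 -7.7 0 1.6 0; 0 -7.8 0 0.2 0; 0 0 0 0 0")

```text
time_s: 4.88
position: [0.4773, 0.2893, 0.0779]
tcp_rot: [[0.001, 0.004, -1.0], [1.0, 0.001, 0.001], [0.001, -1.0, -0.004]]
force: [1.3, -1.4, 6.9]
opening: 0.223
```

>>> send_rows(moves="0 -7.8 0 -1.1 0; 0 -7.4 0 -2.5 0; 0 -6.9 0 -3.8 0; 0 -6.2 0 -4.9 0; 0 -5.2 0 -5.8 0; 0 -4.1 0 -6.7 0; 0 -2.8 0 -7.3 0; 0 -1.6 0 -7.7 0; 0 -0.2 0 -7.8 0; 0 0 0 0 0")

```text
time_s: 5.72
position: [0.5251, 0.2477, 0.078]
tcp_rot: [[0.0, 0.003, -1.0], [1.0, 0.001, 0.0], [0.001, -1.0, -0.003]]
force: [0.8, -1.1, 7.8]
opening: 0.22
```

>>> send_rows(moves="0 1.1 0 -7.8 0; 0 2.5 0 -7.4 0; 0 3.8 0 -6.9 0; 0 4.9 0 -6.2 0; 0 5.8 0 -5.2 0; 0 0 0 0 0")

```text
time_s: 6.22
position: [0.5588, 0.2662, 0.078]
tcp_rot: [[-0.0, 0.004, -1.0], [1.0, 0.001, -0.0], [0.001, -1.0, -0.004]]
force: [1.0, 0.8, 6.9]
opening: 0.216
```

>>> send_rows(moves="0 6.7 0 -4.1 0; 0 7.3 0 -2.8 0; 0 7.7 0 -1.6 0; 0 0 0 0 0")

```text
time_s: 6.55
position: [0.5672, 0.2883, 0.0781]
tcp_rot: [[-0.001, 0.004, -1.0], [1.0, 0.001, -0.001], [0.001, -1.0, -0.004]]
force: [1.3, 0.4, 6.5]
opening: 0.217
```

Run:
```python
from h import *
T=capture("top")
for m in masks_of(T,"carriage")[:1]:
    Q=cloud(T,m["region"]); Q=Q[(Q[:,2]>.015)&(Q[:,2]<.045)]; print(m["p"],rectfit(Q))
    R=Q[(Q[:,2]>.029)];print(rectfit(R))
```

```text
0.88 [510.   25.7 309.9  99.1 -85.6]
[509.6  26.4 308.5  98.5 -85.4]
```

>>> send_rows(moves="0 7.8 0 -0.2 0; 0 7.8 0 1.1 0; 0 0 0 0 0; 0 0 0 0 0")

```text
time_s: 6.98
position: [0.5671, 0.297, 0.078]
tcp_rot: [[-0.003, 0.004, -1.0], [1.0, -0.01, -0.003], [-0.01, -1.0, -0.004]]
force: [4.6, -17.4, 8.8]
opening: 0.225
```

>>> send_rows(moves="0 -6 0 0 0; 45 0 0 0 0; 45 0 0 0 0; 45 0 0 0 0; 45 0 0 0 0; 45 0 -40 0 0; 45 0 -40 0 0; 45 0 -40 0 0; 45 0 -40 0 0; 45 0 0 0 0; 45 0 0 0 0")

```text
time_s: 7.9
position: [0.5657, 0.2982, 0.2394]
tcp_rot: [[-0.001, 0.005, -1.0], [1.0, 0.002, -0.001], [0.002, -1.0, -0.005]]
force: [-0.2, 1.2, 0.3]
opening: 0.517
```

Run:
```python
from h import *
T=capture("top"); S=capture("side")
for c in(T,S):
  for m in masks_of(c,"carriage")[:1]:
    Q=cloud(c,m["region"]); Q=Q[(Q[:,2]>.015)&(Q[:,2]<.045)]; print(m["p"],rectfit(Q))
    R=Q[(Q[:,2]>.029)];print(rectfit(R))
for p in mark_of(T,"bay1")[:4]+mark_of(T,"deck")[:1]: print(p["p"],atz(T,p["pixel"][1],p["pixel"][0],.026))
for p in mark_of(S,"bay1")[:4]+mark_of(S,"deck")[:1]: print(p["p"],atz(S,p["pixel"][1],p["pixel"][0],.026))
for l,c in(("T",T),("S",S)):
    P=cloud(c)
    for n,b in dict(A=(.38,.52,-.315,-.2,.042,.056),B=(.51,.62,-.465,-.365,.042,.056),stack=(.49,.66,-.34,-.2,.108,.122)).items():
        Q=sel(P,*b); print(l,n,len(Q),rectfit(Q) if len(Q)>5 else '')
print(read_state()["position"])
```

```text
0.6 [508.2  26.4 310.9  99.4 -85.6]
[508.   25.8 309.2  98.6 -85.5]
0.79 [506.7  25.9 310.7 102.7 -85.4]
[506.5  25.3 309.1 101.9 -84.9]
0.84 [ 0.5195 -0.0657  0.026 ]
0.8 [0.5018 0.0309 0.026 ]
0.89 [0.5055 0.0381 0.026 ]
0.78 [ 0.5264 -0.0567  0.026 ]
0.74 [0.5178 0.0316 0.026 ]
0.69 [0.5095 0.0247 0.026 ]
T A 196 [ 450.1 -248.4   59.4   36.8    8.5]
T B 187 [ 565.4 -414.5   59.9   37.8   28.8]
T stack 134 [ 570.2 -269.3   91.    67.4    3.5]
S A 292 [ 449.1 -247.8   62.4   35.8    8.8]
S B 312 [ 563.5 -414.1   64.    36.3   26.7]
S stack 197 [ 568.6 -268.8   92.3   66.6    2.7]
[0.5641 0.297  0.235 ]
```

>>> send_rows(moves="87 -37.7 0 0 0; 87 -37.7 0 0 0; 87 -37.7 0 0 0; 87 -37.7 0 0 0; 87 -37.7 0 0 0; 87 -37.7 0 0 0; 87 -37.7 0 0 0; 87 -37.7 0 0 0; 87 -37.7 0 0 0; 87 -37.7 0 0 0; 87 -37.7 0 0 0; 87 -37.7 0 0 0; 87 -37.7 0 0 0; 87 -37.7 0 0 0; 87 -37.7 0 -4 0; 87 0 0 0 -3.3; 87 0 0 0 0; 87 0 0 0 0; 87 0 0 0 0")

```text
time_s: 9.88
position: [0.5685, -0.267, 0.236]
tcp_rot: [[-0.058, -0.001, -0.998], [0.998, 0.001, -0.058], [0.001, -1.0, 0.001]]
force: [0.1, 0.4, -0.3]
opening: 1.001
```

```bash
python3 -c "
from h import *
for _ in range(2):
    s=read_state();print(s['time_s'],s['position'],s['tcp_rot'],s['joint_positions'])
capture('top');s=read_state();print(s['time_s'],s['position'])"
```

```text
9.8833 [ 0.5685 -0.267   0.236 ] [[-0.0577 -0.0013 -0.9983]
 [ 0.9983  0.0014 -0.0577]
 [ 0.0015 -1.      0.0012]] [ -35.3434   29.7051   80.6898    0.0228   69.7125 -128.6597]
9.8833 [ 0.5685 -0.267   0.236 ] [[-0.0577 -0.0013 -0.9983]
 [ 0.9983  0.0014 -0.0577]
 [ 0.0015 -1.      0.0012]] [ -35.3434   29.7051   80.6898    0.0228   69.7125 -128.6597]
9.9333 [ 0.5687 -0.2668  0.2362]
```

>>> send_rows(moves="87 -2 30 -1 0; 87 0 40 0 0; 87 0 40 0 0; 87 0 17 0 0; 87 0 10 0 0; 87 0 0 0 0; 87 0 0 0 0")

```text
time_s: 10.52
position: [0.5708, -0.2698, 0.1002]
tcp_rot: [[-0.059, 0.001, -0.998], [0.998, -0.001, -0.059], [-0.001, -1.0, -0.001]]
force: [-0.6, -0.3, 0.7]
opening: 0.997
```

>>> send_rows(moves="87 0 1 1.5 0; 60 0 0 0 0; 50 0 0 0 0; 50 0 0 0 0; 50 0 0 0 0; 50 0 0 0 0; 50 0 0 0 0; 50 0 0 0 0; 50 0 0 0 0")

```text
time_s: 11.27
position: [0.5688, -0.2705, 0.0993]
tcp_rot: [[-0.058, 0.001, -0.998], [0.998, -0.001, -0.058], [-0.001, -1.0, -0.001]]
force: [-1.5, 0.2, 4.8]
opening: 0.734
```

>>> send_rows(moves="50 0 -2 0 0; 50 0 -3 0 0; 50 0 -4 0 0; 50 0 -5 0 0; 50 0 -6 0 0; 50 0 -10 0 0; 50 0 -15 0 0; 50 0 -20 0 0; 50 0 -20 0 0; 50 0 -20 0 0; 50 0 -20 0 0; 50 0 0 0 0; 50 0 0 0 0")

```text
time_s: 12.35
position: [0.5692, -0.2707, 0.2254]
tcp_rot: [[-0.058, 0.003, -0.998], [0.998, -0.002, -0.058], [-0.002, -1.0, -0.003]]
force: [-1.0, 0.7, -0.7]
opening: 0.738
```

Run:
```python
from h import *
S=capture("side"); u,v=map(int,proj(S,(.569,-.269,.13)));print(u,v)
cv2.imwrite("pics/lift1.png",cv2.resize(S["image"][max(0,v-90):v+90,u-80:u+80],None,fx=3,fy=3))
print(read_state()["force"])
```

```text
356 220
[-1.1273 -0.9199 -0.3238]
```

View pics/lift1.png

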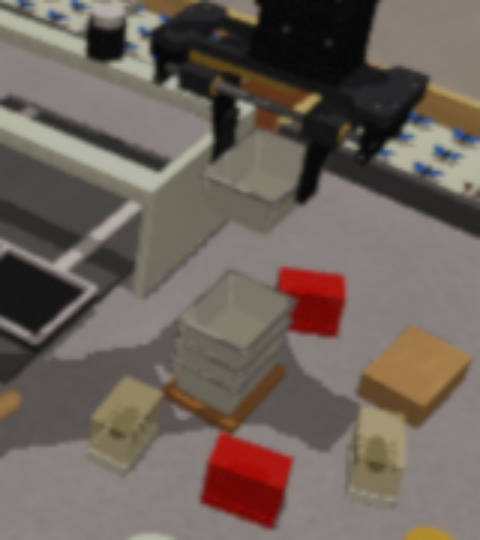

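One tray came up and three remain nested. I'll turn it into deck alignment and carry it over bay 2.

>>> send_rows(moves="50 0 0 0 6.8; 50 0 0 0 6.8; 50 0 0 0 6.8; 50 0 0 0 6.8; 50 0 0 0 6.8; 50 0 0 0 6.8; 50 0 0 0 6.8; 50 0 0 0 6.8; 50 0 0 0 6.8; 50 0 0 0 6.8; 50 0 0 0 6.8; 50 0 0 0 6.8; 50 0 0 0 7.1; 50 0 0 0 0; 50 0 0 0 0; 50 0 0 0 0")

```text
time_s: 13.73
position: [0.568, -0.27, 0.2225]
tcp_rot: [[0.997, -0.002, -0.083], [0.083, 0.001, 0.997], [-0.002, -1.0, 0.001]]
force: [-0.5, -0.9, -0.6]
opening: 0.737
```

>>> send_rows(moves="50 -4 0 15 0; 50 -5.4 0 30 0; 50 -5.4 0 32 0; 50 -5.4 0 32 0; 50 -5.4 0 32 0; 50 -5.4 0 32 0; 50 -5.4 0 32 0; 50 -5.4 0 32 0; 50 -5.4 0 32 0; 50 -5.1 0 22 0; 50 0 0 10 0; 50 0 0 0 0; 50 0 0 0 0; 50 0 0 0 0; 50 0 0 0 0")

```text
time_s: 14.98
position: [0.4931, 0.0241, 0.2236]
tcp_rot: [[0.997, 0.001, -0.079], [0.079, -0.001, 0.997], [0.001, -1.0, -0.001]]
force: [0.1, 0.1, 0.1]
opening: 0.739
```

>>> send_rows(moves="50 0 20 1 0; 50 0 35 0 0; 50 0 35 0 0; 50 0 35 0 0; 50 0 25 0 0; 50 0 13 0 0; 50 0 6 0 0; 50 0 2 0 0; 50 0 2 0 0; 50 0 0 0 0; 50 0 0 0 0; 50 0 0 0 0")

```text
time_s: 15.98
position: [0.4929, 0.0263, 0.0515]
tcp_rot: [[0.997, 0.002, -0.081], [0.081, -0.0, 0.997], [0.002, -1.0, -0.001]]
force: [0.4, 1.1, -0.4]
opening: 0.738
```

>>> send_rows(moves="50 0 1.5 0 0; 50 0 1 0 0; 50 0 1 0 0; 50 0 0 0 0; 50 0 0 0 0")

```text
time_s: 16.4
position: [0.4923, 0.0266, 0.0474]
tcp_rot: [[0.997, 0.001, -0.081], [0.081, -0.0, 0.997], [0.001, -1.0, -0.0]]
force: [-0.7, 0.2, 3.2]
opening: 0.732
```

>>> send_rows(moves="50 0 1 0 0; 50 0 0 0 0; 87 0 0 0 0; 87 0 0 0 0; 87 0 0 0 0; 87 0 0 0 0; 87 0 -10 0 0; 87 0 -25 0 0; 87 0 -40 0 0; 87 0 -40 0 0; 87 0 -40 0 0; 87 0 -20 0 0; 87 0 0 0 0; 87 0 0 0 0")

```text
time_s: 17.57
position: [0.4926, 0.0264, 0.2227]
tcp_rot: [[0.997, 0.004, -0.081], [0.081, -0.001, 0.997], [0.003, -1.0, -0.001]]
force: [0.0, 0.4, -0.6]
opening: 0.998
```

```bash
cat > look.py <<'E'
from h import *
T=capture("top"); S=capture("side")
for l,c in(("T",T),("S",S)):
    P=cloud(c)
    for n,b in dict(A=(.38,.52,-.315,-.2,.042,.056),B=(.51,.62,-.465,-.365,.042,.056),stack=(.49,.66,-.34,-.2,.084,.104),bay2=(.43,.57,-.028,.075,.053,.07),bay1=(.43,.57,-.13,-.028,.053,.07)).items():
        Q=sel(P,*b); print(l,n,len(Q),rectfit(Q) if len(Q)>5 else '', np.median(Q[:,2]) if len(Q) else '')
s=read_state();print(s["time_s"],s["position"],s["force"])
E
python3 look.py
```

```text
T A 194 [ 450.3 -247.9   60.    36.5    8.1] 0.04833023056046626
T B 188 [ 564.8 -414.4   59.6   36.7   26.3] 0.0483639080228635
T stack 145 [ 570.  -269.7   91.2   66.5    3.5] 0.0899690432926572
T bay2 16 [476.1 -18.7  24.    3.4  -1.2] 0.06090345690611798
T bay1 0  
S A 289 [ 448.2 -247.6   61.3   36.1    8.7] 0.04841167789894296
S B 316 [ 563.4 -414.1   63.6   36.1   26.3] 0.04821311657261945
S stack 253 [ 568.7 -268.8   94.2   66.7    3.2] 0.08924025638776478
S bay2 227 [489.7  25.4  91.6  69.9 -84.4] 0.058852966254537176
S bay1 0  
17.6667 [0.4909 0.0267 0.2202] [-0.7525  0.4738 -0.3675]
```

>>> send_rows(moves="87 5.4 0 -15 0; 87 5.4 0 -32 0; 87 5.4 0 -32 0; 87 5.4 0 -32 0; 87 5.4 0 -32 0; 87 5.4 0 -32 0; 87 5.4 0 -32 0; 87 5.4 0 -32 0; 87 5.4 0 -32 0; 87 5 0 -20 0; 87 0 0 -9.6 0; 87 0 0 0 0")

```text
time_s: 18.67
position: [0.5689, -0.2704, 0.2186]
tcp_rot: [[0.997, -0.003, -0.078], [0.078, 0.002, 0.997], [-0.003, -1.0, 0.002]]
force: [-0.0, 0.2, -0.7]
opening: 0.997
```

>>> send_rows(moves="87 0 0 0 -6.8; 87 0 0 0 -6.8; 87 0 0 0 -6.8; 87 0 0 0 -6.8; 87 0 0 0 -6.8; 87 0 0 0 -6.8; 87 0 0 0 -6.8; 87 0 0 0 -6.8; 87 0 0 0 -6.8; 87 0 0 0 -6.8; 87 0 0 0 -6.8; 87 0 0 0 -6.8; 87 0 0 0 -7.1; 87 0 0 0 0; 87 0 0 0 0; 87 0 0 0 0")

```text
time_s: 20.0
position: [0.5693, -0.2674, 0.2205]
tcp_rot: [[-0.056, -0.001, -0.998], [0.998, 0.001, -0.056], [0.001, -1.0, 0.001]]
force: [0.5, 0.6, -0.9]
opening: 0.996
```

>>> send_rows(moves="87 -2 30 0 0; 87 0 40 0 0; 87 0 40 0 0; 87 0 20 0 0; 87 0 12 0 0; 87 0 0 0 0; 87 0 0 0 0")

```text
time_s: 20.58
position: [0.5702, -0.2709, 0.0792]
tcp_rot: [[-0.057, 0.0, -0.998], [0.998, -0.0, -0.057], [-0.0, -1.0, -0.0]]
force: [-0.0, 0.1, -0.4]
opening: 1.0
```

>>> send_rows(moves="87 0 2 1 0; 60 0 0 0 0; 50 0 0 0 0; 50 0 0 0 0; 50 0 0 0 0; 50 0 0 0 0; 50 0 0 0 0; 50 0 0 0 0; 50 0 0 0 0")

```text
time_s: 21.33
position: [0.5691, -0.2707, 0.0778]
tcp_rot: [[-0.058, 0.001, -0.998], [0.998, -0.0, -0.058], [-0.0, -1.0, -0.001]]
force: [-0.9, 1.0, 6.4]
opening: 0.737
```

>>> send_rows(moves="50 0 -2 0 0; 50 0 -3 0 0; 50 0 -4 0 0; 50 0 -5 0 0; 50 0 -6 0 0; 50 0 -10 0 0; 50 0 -15 0 0; 50 0 -20 0 0; 50 0 -25 0 0; 50 0 -25 0 0; 50 0 -30 0 0; 50 0 0 0 0; 50 0 0 0 0")

```text
time_s: 22.42
position: [0.57, -0.2717, 0.2252]
tcp_rot: [[-0.058, 0.005, -0.998], [0.998, -0.004, -0.058], [-0.004, -1.0, -0.005]]
force: [-0.1, 0.6, -1.3]
opening: 0.739
```

Run:
```python
from h import *
S=capture("side"); u,v=map(int,proj(S,(.569,-.269,.13)))
cv2.imwrite("pics/lift2.png",cv2.resize(S["image"][max(0,v-90):v+90,u-160:u+80],None,fx=3,fy=3))
print(read_state()["position"])
```

```text
[ 0.5689 -0.2709  0.2232]
```

View pics/lift2.png

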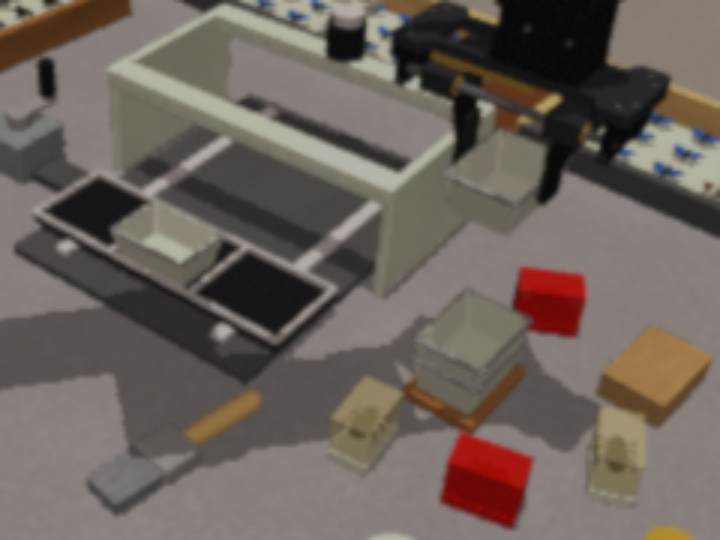

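Again a single tray, with the first standing flat in bay 2. Now this one goes to bay 1.

>>> send_rows(moves="50 0 0 0 6.8; 50 0 0 0 6.8; 50 0 0 0 6.8; 50 0 0 0 6.8; 50 0 0 0 6.8; 50 0 0 0 6.8; 50 0 0 0 6.8; 50 0 0 0 6.8; 50 0 0 0 6.8; 50 0 0 0 6.8; 50 0 0 0 6.8; 50 0 0 0 6.8; 50 0 0 0 7.1; 50 0 0 0 0; 50 0 0 0 0; 50 0 0 0 0")

```text
time_s: 23.8
position: [0.5683, -0.2705, 0.221]
tcp_rot: [[0.997, -0.002, -0.083], [0.083, 0.001, 0.997], [-0.002, -1.0, 0.001]]
force: [0.5, -0.3, -0.8]
opening: 0.736
```

>>> send_rows(moves="50 -4 0 15 0; 50 -8 0 30 0; 50 -8 0 32 0; 50 -8 0 32 0; 50 -8 0 32 0; 50 -8 0 32 0; 50 -6.1 0 19 0; 50 -2 0 8 0; 50 0 0 0 0; 50 0 0 0 0; 50 0 0 0 0; 50 0 0 0 0")

```text
time_s: 24.8
position: [0.5018, -0.0772, 0.2221]
tcp_rot: [[0.997, 0.001, -0.079], [0.079, -0.001, 0.997], [0.001, -1.0, -0.001]]
force: [-0.1, -0.3, -0.7]
opening: 0.736
```

>>> send_rows(moves="50 0 20 1 0; 50 0 35 0 0; 50 0 35 0 0; 50 0 35 0 0; 50 0 25 0 0; 50 0 13 0 0; 50 0 6 0 0; 50 0 2 0 0; 50 0 1 0 0; 50 0 0 0 0; 50 0 0 0 0; 50 0 0 0 0")

```text
time_s: 25.8
position: [0.5015, -0.075, 0.0511]
tcp_rot: [[0.997, 0.002, -0.081], [0.081, -0.001, 0.997], [0.002, -1.0, -0.001]]
force: [-0.6, -0.1, 0.3]
opening: 0.737
```

>>> send_rows(moves="50 0 1 0 0; 50 0 1 0 0; 50 0 1 0 0; 50 0 0 0 0; 50 0 0 0 0")

```text
time_s: 26.22
position: [0.5011, -0.0747, 0.0478]
tcp_rot: [[0.997, 0.001, -0.081], [0.081, -0.0, 0.997], [0.001, -1.0, -0.0]]
force: [-0.5, -0.0, 6.2]
opening: 0.734
```

>>> send_rows(moves="87 0 0 0 0; 87 0 0 0 0; 87 0 0 0 0; 87 0 0 0 0; 87 0 -10 0 0; 87 0 -25 0 0; 87 0 -40 0 0; 87 0 -40 0 0; 70 0 -30 0 0; 70 -12 0 -24 6.6; 70 -12 0 -24 6.6; 70 0 0 0 6.6; 70 0 0 0 6.6; 70 0 0 0 6.6; 70 0 0 0 6.6; 70 0 0 0 6.6; 70 0 0 0 6.6; 70 0 0 0 6.6; 70 0 0 0 0")

```text
time_s: 27.8
position: [0.4777, -0.1231, 0.1926]
tcp_rot: [[0.575, 0.0, 0.818], [-0.818, -0.0, 0.575], [0.0, -1.0, 0.0]]
force: [0.0, 0.5, 0.6]
opening: 0.804
```

```bash
python3 look.py; python3 -c "
from h import *
print(read_state()['tcp_rot'])"
```

```text
T A 179 [ 450.3 -248.3   59.8   36.9    8.9] 0.04825298322756377
T B 187 [ 564.9 -414.5   59.6   37.4   26.9] 0.048486466610823564
T stack 0  
T bay2 149 [491.4  24.9  90.6  67.3 -85. ] 0.05956468976473506
T bay1 21 [513.1 -38.   30.9  13.6  -1.8] 0.0595541225633045
S A 291 [ 467.8 -248.5  103.3   40.3    1.3] 0.04868163885437948
S B 314 [ 562.5 -414.4   62.    36.    27.1] 0.04838486034522471
S stack 0  
S bay2 226 [489.4  26.   91.6  68.2 -84.1] 0.05867342574363549
S bay1 244 [498.  -74.7  92.1  69.4 -85.6] 0.05875858041990889
27.9 [ 0.4778 -0.1231  0.1924] [-0.05    0.5507  0.1719]
[[ 0.5792  0.0002  0.8152]
 [-0.8152 -0.0001  0.5792]
 [ 0.0002 -1.      0.0001]]
```

>>> send_rows(moves="70 0 0 0 6.7; 70 0 0 0 6.7; 70 0 0 0 6.7; 70 0 0 0 6.6; 70 29.7 0 -11.5 0; 70 29.7 0 -11.5 0; 70 29.7 0 -11.5 0; 70 29.7 0 -11.3 0; 70 0 0 0 0; 70 0 0 0 0; 70 0 0 0 0")

```text
time_s: 28.82
position: [0.4497, -0.2468, 0.192]
tcp_rot: [[0.149, -0.001, 0.989], [-0.989, 0.001, 0.149], [-0.001, -1.0, -0.001]]
force: [0.5, 0.3, -0.5]
opening: 0.808
```

>>> send_rows(moves="70 0 30 0 0; 70 0 40 0 0; 70 0 40 0 0; 70 0 30 0 0; 70 0 14 0 0; 70 0 0 0 0; 70 0 0 0 0")

```text
time_s: 29.4
position: [0.45, -0.2458, 0.0376]
tcp_rot: [[0.151, -0.002, 0.989], [-0.989, 0.002, 0.151], [-0.002, -1.0, -0.002]]
force: [0.8, 1.4, 0.0]
opening: 0.806
```

>>> send_rows(moves="70 1.5 1 0 0; 45 0 0 0 0; 25 0 0 0 0; 25 0 0 0 0; 25 0 0 0 0; 25 0 0 0 0; 25 0 0 0 0; 25 0 0 0 0; 25 0 0 0 0")

```text
time_s: 30.15
position: [0.4505, -0.2491, 0.0373]
tcp_rot: [[0.148, 0.0, 0.989], [-0.989, -0.0, 0.148], [0.0, -1.0, 0.0]]
force: [-1.0, -0.5, 3.0]
opening: 0.411
```

>>> send_rows(moves="25 0 -4 0 0; 25 0 -10 0 0; 25 0 -20 0 0; 25 0 -30 0 0; 25 0 -30 0 0; 25 0 -30 0 0; 25 0 0 0 0; 25 0 0 0 0")

```text
time_s: 30.82
position: [0.4513, -0.2496, 0.1632]
tcp_rot: [[0.148, 0.004, 0.989], [-0.989, -0.003, 0.148], [0.004, -1.0, 0.003]]
force: [0.6, 0.1, -1.2]
opening: 0.409
```

Run:
```python
from h import *
S=capture("side"); s=read_state();p=s["position"];u,v=map(int,proj(S,p))
cv2.imwrite("pics/blk.png",cv2.resize(S["image"][v-50:v+50,u-65:u+65],None,fx=5,fy=5))
print(p,s["tcp_rot"]);P=cloud(S)
Q=sel(P,p[0]-.05,p[0]+.05,p[1]-.05,p[1]+.05,p[2]-.05,p[2]+.02);print(Q.min(0),Q.max(0))
```

```text
[ 0.4502 -0.2487  0.1616] [[ 0.1482  0.0005  0.989 ]
 [-0.989  -0.0005  0.1482]
 [ 0.0006 -1.      0.0004]]
[ 0.4168 -0.2765  0.1245] [ 0.4825 -0.2225  0.1816]
```

View pics/blk.png

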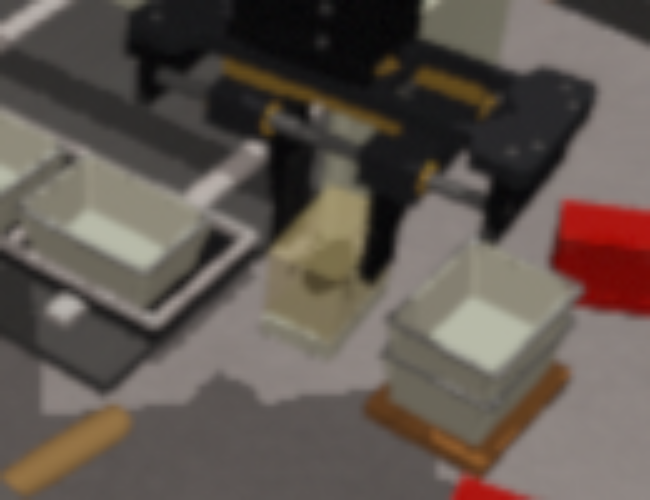

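Block A is held upright. I'll rotate it and carry it over bay 2's tray.

>>> send_rows(moves="25 0 0 0 -6.6; 25 0 0 0 -6.6; 25 0 0 0 -6.6; 25 0 0 0 -6.6; 25 0 0 0 -6.6; 25 0 0 0 -6.6; 25 0 0 0 -6.6; 25 0 0 0 -6.6; 25 0 0 0 -6.6; 25 0 0 0 -6.6; 25 0 0 0 -6.6; 25 0 0 0 -6.6; 25 0 0 0 -6.7; 25 0 0 0 0; 25 0 0 0 0")

```text
time_s: 32.12
position: [0.4495, -0.2481, 0.1596]
tcp_rot: [[0.997, -0.003, -0.074], [0.074, 0.002, 0.997], [-0.003, -1.0, 0.003]]
force: [0.5, -0.4, -1.4]
opening: 0.409
```

>>> send_rows(moves="25 4 0 16 0; 25 7 0 30 0; 25 7 0 30 0; 25 7 0 30 0; 25 7 0 30 0; 25 7 0 30 0; 25 7 0 30 0; 25 7 0 30 0; 25 7 0 27 0; 25 3.2 0 17.9 0; 25 0 0 0 0; 25 0 0 0 0; 25 0 0 0 0; 25 0 0 0 0")

```text
time_s: 33.28
position: [0.4924, 0.0251, 0.1608]
tcp_rot: [[0.997, -0.001, -0.075], [0.075, -0.0, 0.997], [-0.001, -1.0, -0.0]]
force: [-0.5, -1.0, -2.1]
opening: 0.41
```

Run:
```python
from h import *
T=capture("top");S=capture("side"); s=read_state();p=s["position"];print(p,s["tcp_rot"])
for c in(T,S):
    P=cloud(c)
    Q=sel(P,.43,.57,-.03,.085,.053,.066);print(len(Q),rectfit(Q) if len(Q)>5 else '')
    Q=sel(P,.43,.57,-.05,.1,.12,.142);print(len(Q),rectfit(Q) if len(Q)>5 else '')
```

```text
[0.4925 0.025  0.1609] [[ 0.9972 -0.0003 -0.0749]
 [ 0.0749 -0.0001  0.9972]
 [-0.0003 -1.     -0.0001]]
8 [473.9 -18.7  20.5   3.4  -1.2]
0 
220 [489.5  20.3 103.8  67.8 -86. ]
138 [478.1  17.7  65.7  32.3 -53.3]
```

>>> send_rows(moves="25 0 20 1 0; 25 0 25 0 0; 25 0 20 0 0; 25 0 12 0 0; 25 0 6 0 0; 25 0 4 0 0; 25 0 2 0 0; 25 0 0 0 0; 25 0 0 0 0; 25 0 0 0 0")

```text
time_s: 34.22
position: [0.4931, 0.0269, 0.0728]
tcp_rot: [[0.997, 0.002, -0.077], [0.077, -0.0, 0.997], [0.002, -1.0, -0.0]]
force: [-0.1, -0.3, -2.0]
opening: 0.409
```

>>> send_rows(moves="25 0 1 0 0; 25 0 1 0 0; 25 0 1 0 0; 25 0 1 0 0; 25 0 0 0 0; 25 0 0 0 0")

```text
time_s: 34.72
position: [0.4924, 0.0271, 0.068]
tcp_rot: [[0.997, -0.0, -0.077], [0.077, 0.0, 0.997], [-0.0, -1.0, 0.0]]
force: [-0.6, 0.1, -2.1]
opening: 0.411
```

>>> send_rows(moves="25 0 1 0 0; 25 0 1 0 0; 25 0 0 0 0; 25 0 0 0 0")

```text
time_s: 35.05
position: [0.4926, 0.0271, 0.0672]
tcp_rot: [[0.997, 0.001, -0.077], [0.077, -0.0, 0.997], [0.001, -1.0, -0.0]]
force: [-1.8, 0.8, 9.4]
opening: 0.409
```

>>> send_rows(moves="55 0 0 0 0; 55 0 0 0 0; 55 0 0 0 0; 55 0 0 0 0; 55 0 -5 0 0; 55 0 -15 0 0; 55 0 -30 0 0; 70 0 -40 0 0; 70 0 -40 0 0; 70 0 0 -20 0; 70 0 0 -36 0; 70 0 0 -36 0; 70 0 0 -36 0; 70 0 0 -36 0; 70 0 0 -36 0; 70 0 0 -36 0; 70 0 0 -20 0; 70 0 0 0 0; 70 0 0 0 0")

```text
time_s: 36.63
position: [0.5118, -0.2291, 0.1959]
tcp_rot: [[0.997, -0.0, -0.074], [0.074, 0.001, 0.997], [-0.0, -1.0, 0.001]]
force: [0.1, 0.4, 0.5]
opening: 0.806
```

```bash
python3 look.py
python3 - <<'E'
from h import *
T=capture("top");S=capture("side")
for c in(T,S):
    Q=sel(cloud(c),.43,.57,-.05,.1,.072,.09);print(len(Q),rectfit(Q) if len(Q)>5 else '',np.median(Q[:,2]))
    for n in ("bay1",):
        Q=sel(cloud(c),.43,.57,-.125,-.028,.053,.07);print(n,rectfit(Q) if len(Q)>5 else '')
s=read_state();print(s["position"],s["tcp_rot"])
im=np.vstack([T["image"][110:250,190:420],S["image"][170:310,220:450]])
cv2.imwrite("pics/blk2.png",cv2.resize(im,None,fx=2.1,fy=2.1))
E
```

```text
T A 0  
T B 80 [ 552.4 -420.4   39.6   31.9  -60.5] 0.048415150893592274
T stack 0  
T bay2 19 [522.3  -8.5  27.3  10.7  54.4] 0.06072746107310878
T bay1 121 [501.8 -76.4  90.8  65.7  89.7] 0.059389344648682174
S A 0  
S B 319 [ 563.5 -413.9   63.5   36.2   26.9] 0.04825869682981332
S stack 0  
S bay2 255 [489.7  20.7 100.6  68.6 -87.4] 0.059626439599273495
S bay1 241 [498.5 -74.3  91.8  69.  -85. ] 0.05895695791061262
36.7333 [ 0.5115 -0.227   0.1958] [ 0.3523  0.1151 -0.0507]
0  nan
bay1 [501.8 -76.5  91.1  65.7 -90. ]
193 [488.9  28.7  63.3  36.8 -85.7] 0.07834256609993284
bay1 [498.7 -74.8  90.7  68.7 -85.7]
[ 0.5118 -0.2265  0.196 ] [[ 0.9969 -0.0009 -0.0786]
 [ 0.0786  0.0009  0.9969]
 [-0.0008 -1.      0.001 ]]
  return _methods._mean(a, axis=axis, dtype=dtype,
  ret = ret.dtype.type(ret / rcount)
```

View pics/blk2.png

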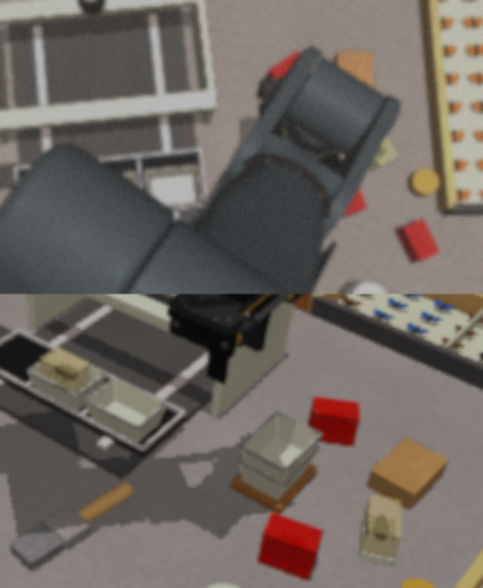

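Block A is seated upright in bay 2's tray (lower view, (62,368)), and block B is unmoved at (382,530). Now B.

>>> send_rows(moves="70 0 0 0 6.75; 70 0 0 0 6.75; 70 0 0 0 6.75; 70 0 0 0 6.75; 70 0 0 0 6.75; 70 0 0 0 6.75; 70 0 0 0 6.75; 70 0 0 0 6.75; 70 0 0 0 6.75; 70 0 0 0 6.75; 70 31.8 0 -6.2 0; 70 31.8 0 -6.2 0; 70 31.8 0 -6.2 0; 70 31.8 0 -6.2 0; 70 31.8 0 -6.2 0; 70 32.1 0 -6.5 0; 70 0 0 0 0; 70 0 0 0 0; 70 0 0 0 0")

```text
time_s: 38.42
position: [0.5651, -0.4136, 0.1955]
tcp_rot: [[0.454, -0.001, 0.891], [-0.891, 0.002, 0.454], [-0.002, -1.0, -0.0]]
force: [0.2, 0.7, -0.3]
opening: 0.808
```

```bash
python3 look.py | grep -E "B|^[0-9]"
```

```text
T B 7 [ 582.7 -390.3    8.6    4.7  -47. ] 0.04963032247061783
S B 315 [ 563.9 -413.8   65.2   36.1   26.6] 0.0482799503715271
38.5167 [ 0.5652 -0.4133  0.1959] [ 0.0148 -0.2842  0.0546]
```

>>> send_rows(moves="70 0 30 0 0; 70 0 40 0 0; 70 0 40 0 0; 70 0 32 0 0; 70 0 16 0 0; 70 0 0 0 0; 70 0 0 0 0; 70 0 0 0 0")

```text
time_s: 39.18
position: [0.5665, -0.4157, 0.04]
tcp_rot: [[0.454, 0.002, 0.891], [-0.891, -0.002, 0.454], [0.003, -1.0, 0.001]]
force: [-0.2, 0.3, 0.5]
opening: 0.801
```

>>> send_rows(moves="70 -1.5 3 0 0; 45 0 0 0 0; 25 0 0 0 0; 25 0 0 0 0; 25 0 0 0 0; 25 0 0 0 0; 25 0 0 0 0; 25 0 0 0 0; 25 0 0 0 0")

```text
time_s: 39.93
position: [0.5648, -0.4145, 0.0352]
tcp_rot: [[0.453, 0.0, 0.892], [-0.892, -0.0, 0.453], [0.001, -1.0, 0.0]]
force: [0.1, -0.3, 0.4]
opening: 0.412
```

>>> send_rows(moves="25 0 -4 0 0; 25 0 -10 0 0; 25 0 -20 0 0; 25 0 -30 0 0; 25 0 -30 0 0; 25 0 -30 0 0; 25 0 0 0 0; 25 0 0 0 -6.7; 25 0 0 0 -6.7; 25 0 0 0 -6.7; 25 0 0 0 -6.7; 25 0 0 0 -6.7; 25 0 0 0 -6.7; 25 0 0 0 -6.7; 25 0 0 0 -6.7; 25 0 0 0 -6.7; 25 0 0 0 -6.7; 25 0 0 0 -0.6; 25 0 0 0 0; 25 0 0 0 0")

```text
time_s: 41.6
position: [0.5645, -0.4141, 0.159]
tcp_rot: [[0.997, -0.0, -0.076], [0.076, 0.0, 0.997], [-0.0, -1.0, 0.0]]
force: [-0.4, 1.1, -1.3]
opening: 0.415
```

>>> send_rows(moves="25 -2 0 15 0; 25 -3.5 0 30 0; 25 -3.5 0 30 0; 25 -3.5 0 30 0; 25 -3.5 0 30 0; 25 -3.5 0 30 0; 25 -3.5 0 30 0; 25 -3.5 0 30 0; 25 -3.5 0 30 0; 25 -3.5 0 30 0; 25 -3.5 0 30 0; 25 0 0 20 0; 25 0 0 7.9 0; 25 0 0 0 0; 25 0 0 0 0; 25 0 0 0 0; 25 0 0 0 0")

```text
time_s: 43.02
position: [0.5014, -0.0768, 0.1591]
tcp_rot: [[0.997, 0.001, -0.077], [0.077, -0.001, 0.997], [0.001, -1.0, -0.001]]
force: [0.5, 0.5, -0.8]
opening: 0.408
```

Run:
```python
from h import *
S=capture("side"); s=read_state();p=s["position"];print(p,s["tcp_rot"],s["force"])
u,v=map(int,proj(S,p)); cv2.imwrite("pics/blk3.png",cv2.resize(S["image"][v-50:v+70,u-80:u+80],None,fx=3.5,fy=3.5))
Q=sel(cloud(S),.43,.57,-.13,-.02,.072,.09);print(len(Q))
Q=sel(cloud(S),.43,.57,-.05,.1,.072,.09);print(len(Q),rectfit(Q) if len(Q)>5 else '')
```

```text
[ 0.5012 -0.0767  0.1591] [[ 0.997   0.0006 -0.0769]
 [ 0.0769 -0.0005  0.997 ]
 [ 0.0006 -1.     -0.0005]] [ 0.4145 -0.3708 -0.7359]
0
190 [489.6  29.2  63.   38.5 -87.1]
```

View pics/blk3.png

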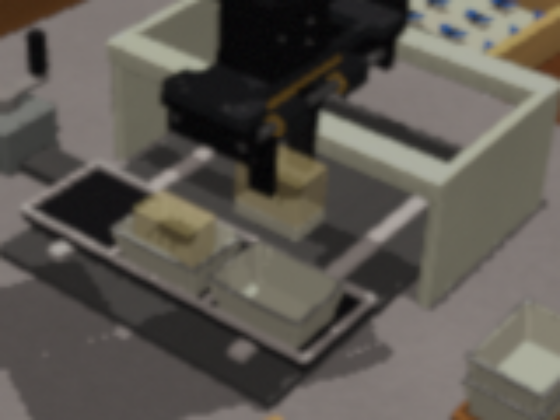

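>>> send_rows(moves="25 0 20 0.5 0; 25 0 25 0 0; 25 0 20 0 0; 25 0 12 0 0; 25 0 6 0 0; 25 0 4 0 0; 25 0 1 0 0; 25 0 0 0 0; 25 0 0 0 0; 25 0 0 0 0")

```text
time_s: 43.9
position: [0.5013, -0.0751, 0.0718]
tcp_rot: [[0.997, 0.002, -0.079], [0.079, -0.001, 0.997], [0.002, -1.0, -0.001]]
force: [0.2, -0.0, -0.8]
opening: 0.412
```

>>> send_rows(moves="25 0 1 0 0; 25 0 1 0 0; 25 0 1 0 0; 25 0 1 0 0; 25 0 0 0 0; 25 0 0 0 0")

```text
time_s: 44.4
position: [0.5006, -0.0748, 0.067]
tcp_rot: [[0.997, -0.0, -0.079], [0.079, 0.0, 0.997], [-0.0, -1.0, 0.0]]
force: [-0.5, -0.4, -0.8]
opening: 0.408
```

>>> send_rows(moves="25 0 1 0 0; 25 0 1 0 0; 25 0 0 0 0; 25 0 0 0 0")

```text
time_s: 44.73
position: [0.5007, -0.0748, 0.0651]
tcp_rot: [[0.997, 0.0, -0.079], [0.079, -0.0, 0.997], [0.0, -1.0, -0.0]]
force: [0.4, -1.0, 0.2]
opening: 0.414
```

>>> send_rows(moves="25 0 1 0 0; 25 0 0 0 0; 25 0 0 0 0")

```text
time_s: 44.98
position: [0.5008, -0.0748, 0.065]
tcp_rot: [[0.997, 0.0, -0.079], [0.079, -0.0, 0.997], [0.0, -1.0, -0.0]]
force: [-1.4, -0.2, 8.5]
opening: 0.408
```

>>> send_rows(moves="55 0 0 0 0; 55 0 0 0 0; 55 0 0 0 0; 55 0 0 0 0; 55 0 -5 0 0; 55 0 -15 0 0; 55 0 -30 0 0; 45 0 -40 0 0; 45 0 -40 0 0; 45 0 0 20 0; 45 0 0 38 0; 45 0 0 38 0; 45 0 0 38 0; 45 0 0 38 0; 45 0 0 38 0; 45 0 0 38 0; 45 0 0 38 0; 45 0 0 38 0; 45 0 0 20 0")

```text
time_s: 46.57
position: [0.4727, 0.2719, 0.1943]
tcp_rot: [[0.997, 0.0, -0.081], [0.081, 0.002, 0.997], [0.0, -1.0, 0.001]]
force: [-0.4, -0.7, 0.3]
opening: 0.517
```

>>> send_rows(moves="45 23 0 15 0; 45 23 0 6 0; 45 23 0 0 0; 45 23 0 0 0; 45 0 0 0 -6.6; 45 0 0 0 -6.6; 45 0 0 0 -6.6; 45 0 0 0 -6.6; 45 0 0 0 -6.6; 45 0 0 0 -6.6; 45 0 0 0 -6.6; 45 0 0 0 -6.6; 45 0 0 0 -6.6; 45 0 0 0 -6.6; 45 0 0 0 -6.6; 45 0 0 0 -6.6; 45 0 0 0 -6.2; 45 0 0 0 0; 45 0 0 0 0")

```text
time_s: 48.15
position: [0.5634, 0.2962, 0.194]
tcp_rot: [[0.004, -0.0, -1.0], [1.0, -0.0, 0.004], [-0.0, -1.0, 0.0]]
force: [0.3, 0.8, 0.2]
opening: 0.519
```

```bash
cat > fin.py <<'E'
from h import *
T=capture("top");S=capture("side")
s=read_state();print(s["time_s"],s["position"],s["tcp_rot"])
for c in(T,S):
    P=cloud(c)
    for n,b in dict(bay2rim=(.43,.57,-.028,.085,.053,.066),bay1rim=(.43,.57,-.13,-.028,.053,.066),b2top=(.43,.57,-.028,.085,.072,.09),b1top=(.43,.57,-.13,-.028,.072,.09),stack=(.49,.66,-.34,-.2,.06,.08),knob=(.45,.62,.22,.37,.105,.12)).items():
        Q=sel(P,*b);print(n,len(Q),rectfit(Q) if len(Q)>5 else '',np.median(Q[:,2]) if len(Q) else '')
im=np.vstack([T["image"][110:250,140:400],S["image"][140:280,170:430]])
cv2.imwrite("pics/loaded.png",cv2.resize(im,None,fx=2.1,fy=2.1))
E
python3 fin.py
```

```text
48.25 [0.5635 0.2963 0.194 ] [[ 0.0036 -0.0003 -1.    ]
 [ 1.     -0.      0.0036]
 [-0.     -1.      0.0003]]
bay2rim 163 [491.2  25.   90.4  67.  -86.1] 0.0605162716844907
bay1rim 156 [499.8 -76.2  90.8  66.  -85.4] 0.06020298344263075
b2top 196 [490.9  28.3  59.6  35.7 -84.3] 0.0786788884183296
b1top 195 [499.1 -73.6  59.6  35.9 -86.1] 0.07882835323739257
stack 149 [ 570.  -269.7   90.1   67.1    3.7] 0.0674447502812161
knob 0  
bay2rim 219 [489.1  25.   91.4  66.8 -83.9] 0.059272810720662816
bay1rim 246 [498.1 -75.1  92.6  67.3 -85.3] 0.05920809928696402
b2top 186 [489.7  28.1  60.3  38.3 -86.1] 0.07849749568574521
b1top 217 [498.2 -73.1  61.5  38.9 -86.9] 0.07857051182214447
stack 280 [ 567.9 -268.4   92.7   67.5    4.7] 0.06709125820853279
knob 19 [568.6 294.1  16.8  15.6 -85. ] 0.11077923518084165
```

View pics/loaded.png

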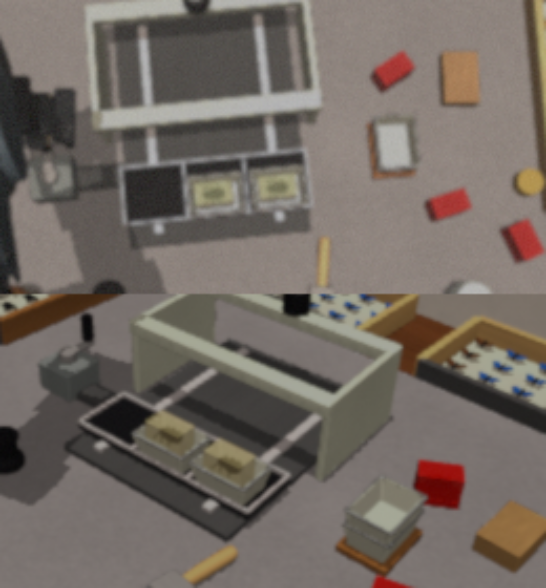

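Both blocks are seated upright in their trays, about 3 mm off tray centre, and the spare tray is still nested. Now I'll grip the knob and wind the carriage home.

>>> send_rows(moves="45 0 30 -4 0; 45 0 40 0 0; 45 0 34 0 0; 45 0 12 0 0; 45 0 0 0 0; 0 0 0 0 0; 0 0 0 0 0; 0 0 0 0 0; 0 0 0 0 0; 0 0 0 0 0; 0 0 0 0 0")

```text
time_s: 49.17
position: [0.5686, 0.2963, 0.0797]
tcp_rot: [[0.001, 0.003, -1.0], [1.0, 0.0, 0.001], [0.0, -1.0, -0.003]]
force: [0.2, -2.4, 4.7]
opening: 0.222
```

```bash
for a in 4.5 -175.5 -355.5; do python3 arc.py $a -10 18; done
```

```text
0 -7.8 0 0.1 0; 0 -7.7 0 1.4 0; 0 -7.4 0 2.8 0; 0 -6.7 0 4.0 0; 0 -6.0 0 5.1 0; 0 -5.0 0 6.0 0; 0 -3.8 0 6.8 0; 0 -2.7 0 7.4 0; 0 -1.3 0 7.8 0; 0 0.1 0 7.8 0; 0 1.4 0 7.7 0; 0 2.8 0 7.4 0; 0 4.0 0 6.7 0; 0 5.1 0 6.0 0; 0 6.0 0 5.0 0; 0 6.8 0 3.8 0; 0 7.4 0 2.7 0; 0 7.8 0 1.3 0
0 7.8 0 -0.1 0; 0 7.7 0 -1.4 0; 0 7.4 0 -2.8 0; 0 6.7 0 -4.0 0; 0 6.0 0 -5.1 0; 0 5.0 0 -6.0 0; 0 3.8 0 -6.8 0; 0 2.7 0 -7.4 0; 0 1.3 0 -7.8 0; 0 -0.1 0 -7.8 0; 0 -1.4 0 -7.7 0; 0 -2.8 0 -7.4 0; 0 -4.0 0 -6.7 0; 0 -5.1 0 -6.0 0; 0 -6.0 0 -5.0 0; 0 -6.8 0 -3.8 0; 0 -7.4 0 -2.7 0; 0 -7.8 0 -1.3 0
0 -7.8 0 0.1 0; 0 -7.7 0 1.4 0; 0 -7.4 0 2.8 0; 0 -6.7 0 4.0 0; 0 -6.0 0 5.1 0; 0 -5.0 0 6.0 0; 0 -3.8 0 6.8 0; 0 -2.7 0 7.4 0; 0 -1.3 0 7.8 0; 0 0.1 0 7.8 0; 0 1.4 0 7.7 0; 0 2.8 0 7.4 0; 0 4.0 0 6.7 0; 0 5.1 0 6.0 0; 0 6.0 0 5.0 0; 0 6.8 0 3.8 0; 0 7.4 0 2.7 0; 0 7.8 0 1.3 0
```

>>> send_rows(moves="0 -3.9 0 0 0; 0 -3.9 0 0.1 0; 0 -7.7 0 1.4 0; 0 -7.4 0 2.8 0; 0 -6.7 0 4.0 0; 0 -6.0 0 5.1 0; 0 -5.0 0 6.0 0; 0 -3.8 0 6.8 0; 0 -2.7 0 7.4 0; 0 -1.3 0 7.8 0; 0 0.1 0 7.8 0; 0 1.4 0 7.7 0; 0 2.8 0 7.4 0; 0 4.0 0 6.7 0; 0 5.1 0 6.0 0; 0 6.0 0 5.0 0; 0 6.8 0 3.8 0; 0 7.4 0 2.7 0; 0 7.8 0 1.3 0; 0 0 0 0 0")

```text
time_s: 50.83
position: [0.4786, 0.2906, 0.0796]
tcp_rot: [[0.001, 0.003, -1.0], [1.0, 0.001, 0.001], [0.001, -1.0, -0.003]]
force: [-0.9, 1.7, 9.6]
opening: 0.221
```

>>> send_rows(moves="0 7.8 0 -0.1 0; 0 7.7 0 -1.4 0; 0 7.4 0 -2.8 0; 0 6.7 0 -4.0 0; 0 6.0 0 -5.1 0; 0 5.0 0 -6.0 0; 0 3.8 0 -6.8 0; 0 2.7 0 -7.4 0; 0 1.3 0 -7.8 0; 0 -0.1 0 -7.8 0; 0 -1.4 0 -7.7 0; 0 -2.8 0 -7.4 0; 0 -4.0 0 -6.7 0; 0 -5.1 0 -6.0 0; 0 -6.0 0 -5.0 0; 0 -6.8 0 -3.8 0; 0 -7.4 0 -2.7 0; 0 -7.8 0 -1.3 0; 0 0 0 0 0")

```text
time_s: 52.42
position: [0.5687, 0.2956, 0.0796]
tcp_rot: [[0.002, 0.002, -1.0], [1.0, 0.001, 0.002], [0.001, -1.0, -0.002]]
force: [-0.7, -1.6, 8.6]
opening: 0.22
```

>>> send_rows(moves="0 -7.8 0 0.1 0; 0 -7.7 0 1.4 0; 0 -7.4 0 2.8 0; 0 -6.7 0 4.0 0; 0 -6.0 0 5.1 0; 0 -5.0 0 6.0 0; 0 -3.8 0 6.8 0; 0 -2.7 0 7.4 0; 0 -1.3 0 7.8 0; 0 0.1 0 7.8 0; 0 1.4 0 7.7 0; 0 2.8 0 7.4 0; 0 4.0 0 6.7 0; 0 5.1 0 6.0 0; 0 6.0 0 5.0 0; 0 6.8 0 3.8 0; 0 7.4 0 2.7 0; 0 7.8 0 1.3 0; 0 0 0 0 0")

```text
time_s: 54.0
position: [0.4786, 0.2906, 0.0796]
tcp_rot: [[0.001, 0.003, -1.0], [1.0, 0.001, 0.001], [0.001, -1.0, -0.003]]
force: [-0.2, 1.9, 8.9]
opening: 0.223
```

Run:
```python
from h import *
T=capture("top")
s=read_state();print(s["time_s"],s["position"],s["force"])
P=cloud(T)
Q=sel(P,.5,.75,-.15,.2,.024,.034);print(rectfit(Q))
Q=sel(P,.5,.75,-.13,.085,.072,.09);print(rectfit(Q))
cv2.imwrite("pics/mid.png",cv2.resize(T["image"][100:230,140:320],None,fx=3.5,fy=3.5))
```

```text
54.05 [0.4786 0.2906 0.0796] [-0.6656  1.8379  8.7658]
[640.2  26.  332.3 171.5 -85. ]
[628.7 -54.8 250.6 104.9 -52.1]
```

View pics/mid.png

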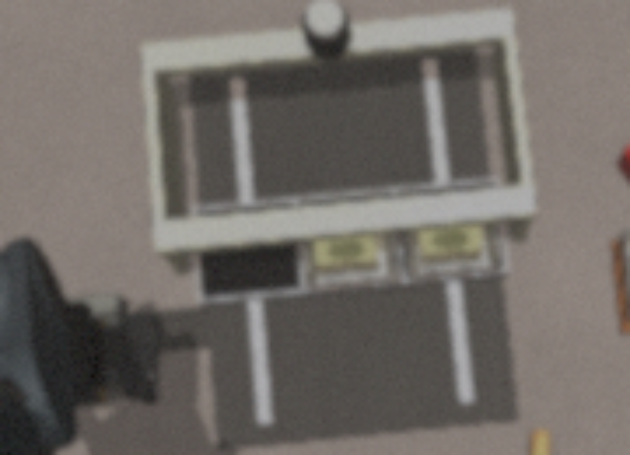

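The carriage is passing under the front bar with both blocks upright at (345,250) and (448,243). One more full turn to go.

>>> send_rows(moves="0 7.8 0 -0.1 0; 0 7.7 0 -1.4 0; 0 7.4 0 -2.8 0; 0 6.7 0 -4.0 0; 0 6.0 0 -5.1 0; 0 5.0 0 -6.0 0; 0 3.8 0 -6.8 0; 0 2.7 0 -7.4 0; 0 1.3 0 -7.8 0; 0 -0.1 0 -7.8 0; 0 -1.4 0 -7.7 0; 0 -2.8 0 -7.4 0; 0 -4.0 0 -6.7 0; 0 -5.1 0 -6.0 0; 0 -6.0 0 -5.0 0; 0 -6.8 0 -3.8 0; 0 -7.4 0 -2.7 0; 0 -7.8 0 -1.3 0; 0 0 0 0 0")

```text
time_s: 55.63
position: [0.5687, 0.2956, 0.0796]
tcp_rot: [[0.002, 0.002, -1.0], [1.0, 0.001, 0.002], [0.001, -1.0, -0.002]]
force: [-0.4, -1.9, 7.4]
opening: 0.217
```

>>> send_rows(moves="0 -7.8 0 0.1 0; 0 -7.7 0 1.4 0; 0 -7.4 0 2.8 0; 0 -6.7 0 4.0 0; 0 -6.0 0 5.1 0; 0 -5.0 0 6.0 0; 0 -3.8 0 6.8 0; 0 -2.7 0 7.4 0; 0 -1.3 0 7.8 0; 0 0.1 0 7.8 0; 0 1.4 0 7.7 0; 0 2.8 0 7.4 0; 0 4.0 0 6.7 0; 0 5.1 0 6.0 0; 0 6.0 0 5.0 0; 0 6.8 0 3.8 0; 0 0 0 0 0")

```text
time_s: 57.05
position: [0.4821, 0.2751, 0.0796]
tcp_rot: [[0.001, 0.003, -1.0], [1.0, 0.001, 0.001], [0.001, -1.0, -0.003]]
force: [-1.1, 0.2, 9.5]
opening: 0.22
```

>>> send_rows(moves="0 3.7 0 1.4 0; 0 3.7 0 1.3 0; 0 3.9 0 0.7 0; 0 3.9 0 0.6 0; 0 0 0 0 0; 0 0 0 0 0")

```text
time_s: 57.55
position: [0.4787, 0.2892, 0.0795]
tcp_rot: [[0.001, 0.002, -1.0], [1.0, -0.0, 0.001], [-0.0, -1.0, -0.002]]
force: [-0.6, -2.9, 9.6]
opening: 0.225
```

>>> send_rows(moves="0 3 0 0 0; 0 3 0 0 0; 0 0 0 0 0; 0 0 0 0 0")

```text
time_s: 57.88
position: [0.4785, 0.29, 0.0794]
tcp_rot: [[-0.003, 0.0, -1.0], [1.0, -0.009, -0.003], [-0.009, -1.0, -0.0]]
force: [2.1, -18.0, 12.0]
opening: 0.22
```

At the rear stop. I'll back off the load, release, rise and check.

>>> send_rows(moves="0 -5 0 0 0; 0 0 0 0 0; 45 0 0 0 0; 45 0 0 0 0; 45 0 0 0 0; 45 0 0 0 0; 45 0 -30 0 0; 45 0 -40 0 0; 45 0 -40 0 0; 45 0 -40 0 0; 45 0 0 30 0; 45 0 0 30 0; 45 0 0 0 0; 45 0 0 0 0; 45 0 0 0 0")

```text
time_s: 59.13
position: [0.4181, 0.2908, 0.228]
tcp_rot: [[0.001, 0.001, -1.0], [1.0, 0.0, 0.001], [0.0, -1.0, -0.001]]
force: [0.0, -1.1, 0.6]
opening: 0.515
```

Run:
```python
from h import *
T=capture("top");S=capture("side")
s=read_state();print(s["time_s"],s["position"],s["force"])
for c in(T,S):
    P=cloud(c)
    for n,b in dict(rim2=(.62,.74,-.012,.1,.053,.066),rim1=(.62,.74,-.113,-.014,.053,.066),top2=(.62,.74,-.012,.1,.072,.09),top1=(.62,.74,-.113,-.014,.072,.09),stack=(.49,.66,-.34,-.2,.06,.08),knob=(.43,.6,.22,.37,.105,.12)).items():
        Q=sel(P,*b);print(n,len(Q),rectfit(Q) if len(Q)>5 else '')
    m=masks_of(c,"carriage")
    if m: Q=cloud(c,m[0]["region"]); print("carr",rectfit(Q[(Q[:,2]>.015)&(Q[:,2]<.035)]))
z=dict(bottle=0,pot=0,loupe=0,pinbox=0,weight=0,jar=0,brush=0)
for n in z:
    for m in mark_of(T,n)[:1]: r,q=m["pixel"];print(n,round(m["p"],2),atz(T,q,r,0))
im=np.hstack([T["image"][70:270,100:410],S["image"][120:320,120:430]])
cv2.imwrite("pics/end.png",cv2.resize(im,None,fx=1.28,fy=1.28))
```

```text
59.2333 [0.4189 0.2907 0.2278] [ 0.0112 -0.0536 -0.274 ]
rim2 126 [675.6  39.7  90.7  55.8 -85.9]
rim1 119 [684.5 -61.3  90.4  56.3 -85.7]
top2 185 [669.7  42.9  59.8  36.1 -84. ]
top1 187 [678.5 -58.8  59.8  36.8 -86. ]
stack 152 [ 569.7 -269.5   90.1   66.5    3.6]
knob 5 
carr [699.7  42.4 310.1  88.2 -85.4]
rim2 135 [645.7  38.4  90.9  29.3 -88.9]
rim1 139 [656.6 -61.9  87.2  31.  -82. ]
top2 0 
top1 0 
stack 275 [ 568.6 -268.4   92.9   66.9    3.9]
knob 20 [479.4 288.3  17.5  14.9 -55.9]
carr [667.4  52.2 315.2  70.1 -86.2]
bottle 0.67 [0.3234 0.3287 0.    ]
pot 0.67 [0.3374 0.209  0.    ]
loupe 0.65 [0.3375 0.2135 0.    ]
pinbox 0.91 [ 0.688  -0.3876  0.    ]
weight 0.7 [ 0.5044 -0.4867  0.    ]
jar 0.94 [ 0.3144 -0.3794  0.    ]
brush 0.79 [ 0.3566 -0.1413  0.    ]
```

View pics/end.png

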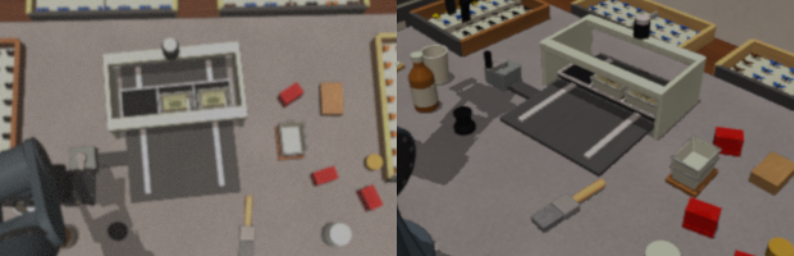

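```bash
python3 -c "
from rig import *
print(hand_in())"
```

```text
the job is handed in; nothing more can be done
None
```

The job is done and handed in at about 59 s of robot time. I wound the carriage out to its front stop and stood one tray each in bays 2 and 1. Both beetle blocks went upright into those trays, and I then cranked 2.5 turns to the rear stop. Only two clear blocks were on the table; the three red copies were left alone.

**What the last checks showed:**
- **Carriage:** it is home. The blocks moved about 179 mm with it, and the knob pushed back with 18 N at the rear stop.
- **Blocks:** both still stand upright. They sat about 3 mm off their tray centres before winding in; the rear bar hid part of the tray rims at the end.
- **Trays:** they stand about 15 mm in front of the deck's middle line, inside the 25 mm limit. I placed them forward on purpose to clear the hood bar. The spare tray is still nested on its plinth.
- **Robot:** it was clear of everything.

**Readings that disagreed:**
- **Pot:** the last network reading put it at the loupe's position, a misdetection because the arm blocked the top view. The side view still shows it near the bottle.
- **Carriage position:** the side camera's final reading was off because the hood hides part of it. The top view, the block positions and the stop force agree with each other.
- **Other bystanders:** their first and last marks agree within about 12 mm. The exception is the pin box, whose first mark was a misdetection; it looks unmoved in the pictures.

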